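# Swap the dummy plug for the measuring cell in a lever-locked sloping dock

## Robot

A 6-joint arm with a two-finger parallel gripper is mounted at the origin on a cart in front of the work surface, level with it; the furniture and walls round the work are solid. World frame = base frame: x ahead of the robot, y to its left, z up, the work surface at z = 0. Lengths are in m, angles in rad, forces in N, time in s.
With the tool pointing down it reaches from about 0.35 to 0.975 m from the base axis. Payload 4.9 kg.
Tool frame: the origin (TCP) lies between the finger pads; the fingertips stand 22 mm ahead of it and the grasp point (between the pads) lies 3 mm ahead of it; z points along the fingers, y is the line along which they close (so a half turn about z gives the same grasp; the last joint's range is limited). The gripper opens to 85 mm and grips with 20 to 120 N. Pads are 22 mm wide; open, the fingers measure 114 mm over their backs; the gripper's body (76 mm by 85 mm) begins 54 mm behind the grasp point. The pads swing forward as they close: fully open they stand 13 mm farther back than shut.
Start: joints at [1.22, 0.053, 1.613, -0, 1.476, -0.119], TCP at [0.144, 0.608, 0.253] pointing down, gripper open.
Joint ranges: [-3.01, 3.01], [-1.01, 2.22], [0.06, 2.58], [-1.02, 4.17], [0.09, 2.62], [-3.14, 3.14]. Speed limits (rad/s): [2.57, 2.57, 3.14, 3.14, 3.14, 3.14].

## Interface

Orientations are given as a unit quaternion [w, x, y, z].
In Python, from plant import state, grab_frame, get_calibration, job_done, recognise, regions_of gives the robot as it stands.
- The arm moves only by the tool apply_moves, never from a script. Its argument "targets" is a list of rows, each an object with "translation": the shift along the tool's x, y, z normalised to -1 to 1, where 1 is 100 mm, a list of three; "twist": the turn about the tool's z normalised to -1 to 1, where 1 is 0.1 rad; "hand": the opening, from 0 (shut) to 1 (fully open). A call has 1 to 8 rows; each row shifts and turns the commanded pose from where the row before left it, along the tool's axes as they then stand; what a row does not reach is not made up. A row lasts 1/10 s, in which the tool goes at most 50 mm and 8.59 degrees, less where a joint would pass 70% of its speed; a pose out of reach is approached as far as the arm can. A call with a number of a shift or a turn outside -1 to 1 is refused whole. A call with a gripper value outside its range is refused whole. The fingers move at their own pace and stop on an object; the grip force is fixed at half the most. Time passes only in rows, so rows that do not move let the fingers close. It gives the time, the measured TCP pose, the force, the opening and the grip force at its end, in the units of the state.
- state(): the state, without advancing time (a new reading comes with each control period).
- grab_frame(name): name is "scene" or "top"; returns the picture (480x640x3 uint8, red, green, blue); there is no depth.
- get_calibration(name): a dict with "camera_matrix" (3x3 intrinsics, pixels), "D" ([k1, k2, p1, p2, k3] as OpenCV has them; the pictures are not rectified), "pose" (4x4, takes a point from camera to world coordinates). Camera axes: x right, y up, looking along -z (the intrinsics and any distortion apply to the point x, -y, -z); pixel columns grow to the right and rows downward; lengths in m; the calibration is good to about 2 mm. A picture is of the moment at which its call begins. get_calibration takes no time and is no camera call.
- job_done(): hands the job in; it is judged then, once.
Trained networks look in the newest picture that a camera, given by its name, has taken for a name from the list of things; names that differ only in an ending like _2 or _b are one class to them, and where a whole thing is asked for, a point or a joint stands for the part that bears it (a point fixed in the world has none). Each returns a list of dicts, best first, with "score" (0 to 1); they miss things now and then, are a little off and sometimes report something else, mostly with a low value. They report only what shows in the picture. A call takes as long as a camera call.
- recognise(camera, query): "point" ([x, y, z] in m, in world coordinates, good to about 4 mm: the middle of the surface that is visible of it).
- regions_of(camera, query): "pixels" (480x640 bool, what is visible of it).
The state is a dict: "time": time; "joint_pos": joint angles; "joint_vel": joint speeds; "joint_efforts": joint torques, N m; "tool_pos": TCP position; "tool_rot": TCP orientation; "contact_force": force on the tool from outside, world axes, zero at the start; "ft_torque": the same for the moment, N m; "gripper_width": opening from 0.0 (shut) to 1.0 (fully open); "grasp_force": force on a finger pad.
Only numpy, scipy, OpenCV 4.12 (cv2) and the standard library are available. Lean on these libraries where they do the work, as an engineer would, in place of code of your own. Each camera call takes 0.05 s, during which the arm holds its last target. There are 200 camera calls.

## Task

The self-test is over, so put the measuring cell in: swing the dock's red-handled locking lever fully open, pull the grey dummy plug out of the sloping socket and stand it down in the empty place of the rack. Then plug the blue module fully home in the socket and swing the lever back over its flange to the end stop. Leave the orange module in its place and do not knock the bottles and glassware about.

Things in the scene. Friction and masses are not known exactly. Their poses are not given: they have to be found in the camera images.
- socket (a point): Centre of the socket's mouth in the sloping face of the grey dock's aluminium head. z points out of the socket, 30 deg from vertical, leaning over the dock's low edge (towards the rack); x up the slope, y level along the face, towards the robot. Straight hole 31 (x) x 43 (y) x 34 mm deep, no catch. A plug is home when its flange lies flat on the face: its origin here, its z along z, its x along x or -x. Face 74 (x) x 112 mm (y -44 to 68).
- lever (a joint): Locking lever on the robot's side of the socket, axis parallel to the socket's z. 0 rad: locked, steel tongue over the flange's edge (2.5 mm above a flange that is home), arm pointing down the slope. Grows as the handle swings out towards the robot; end stop 1.571 rad: open, arm along the socket's +y, tongue clear of the plug. Stays where left (about 1 N at the handle moves it). A plug not home blocks the tongue.
- lever_pivot (a point): Point on the lever's axis, level with lever_handle: 48 mm along the socket's +y from the socket's axis, 44.5 mm out from the head's face. Axes as the socket's.
- lever_handle (a point): Middle of the lever's upright red handle, a round post 21 mm across, 37 mm tall, parallel to the socket's z; its top is 13 mm above this point, the flat lever arm 24 mm below it. At lever value q it is 68 mm from lever_pivot: -68 cos q along the socket's x, +68 sin q along its y. Its axes turn with the lever.
- rack_empty (a point): Mouth centre of the empty place of the rack, a fixed white block 206 x 64 mm, its top 42 mm above the worktop, with three rectangular places in a row 66 mm apart; the empty one is the end nearest the robot. z up, y along the row towards the other places, x across. Hole 34 (x) x 46 (y) x 33 mm deep. A plug stands in it with its flange on the rack's top: origin here, its x along x or -x.
- dummy_plug: Grey dummy plug, yellow top, 0.14 kg, starts in the dock. Origin: centre of the flange's underside, z up along the grip. Black shank 28 (x) x 40 (y) mm, 30 mm down, its last 7 mm tapered 3 mm a side; flange 44 x 58 mm, 10 mm thick; grip 26 (x) x 36 (y) mm from 10 to 58 mm above the origin, pinched across the 26 mm at about 37 mm; top plate to 60 mm. Same turned half round.
- blue_module: Blue module with aluminium top and two small steel ports (to 66 mm above the origin), about 0.16 kg; else shape, size, origin and axes exactly as the grey dummy plug. Starts upright in one of the two occupied places of the rack, its x across the row (a few degrees and mm of play).
- orange_module: Orange module, the same shape as the blue one; stands in the other occupied place of the rack and stays there.
- bottle_white: Bystander: white plastic screw-cap bottle, 52 mm across, 112 mm high. Origin: centre of its underside.
- bottle_amber: Bystander: small amber bottle with white cap, 30 mm across, 78 mm high. Origin: centre of its underside.
- tube_blue: Bystander: standing tube with red screw cap, lower half blue, 36 mm across, 118 mm high. Origin: centre of its underside.
- beaker: Bystander: clear beaker, 59 mm across, 82 mm high. Origin: centre of its underside.

How it is judged:
By the outcome, as a careful person would: the job done as asked, in the order asked, and still so for the second after the job is handed in, with the robot touching nothing.
It also fails if it takes over 72 s, if anything falls off the work surface, if the arm or the gripper's body presses on something with over 40 N, if the wrist force passes 120 N, or if a joint passes its speed limit or range.

## Working session

There is one attempt and no reset: what is moved stays moved. The work goes in short steps, Python scripts to look and compute and a tool call to move; the robot and the scene stay as the last step left them, time stands still between calls to the robot, and variables do not carry over. Pictures are saved under pics/ and viewed, at most 11 in all, crops included, and the job is handed in when it is done.

Besides the shell and the picture viewer there is one more tool, called after ">>>" as name([rows], argument=value, ...), one row to a line, values as JSON. apply_moves: Moves the arm, as the interface text tells. Its arguments: {"type":"object","properties":{"targets":{"type":"array"}},"required":["targets"]}

```bash
mkdir -p pics; ls
python3 - <<'E'
from plant import *
import cv2,numpy as np
s=state(); print({k:np.round(v,3).tolist() for k,v in s.items()})
for n in("scene","top"):
    im=grab_frame(n); cv2.imwrite(f"pics/{n}0.png",im[:,:,::-1])
    c=get_calibration(n); print(n,np.round(c["camera_matrix"],1).tolist(),c["D"],np.round(c["pose"],3).tolist())
    for q in("socket","lever_handle","lever","rack_empty","dummy_plug","blue_module","orange_module","bottle_white","bottle_amber","tube_blue","beaker"):
        try:
            print(q,[(np.round(r["point"],3).tolist(),round(r["score"],2)) for r in recognise(n,q)[:2]])
        except Exception as e: print(q,e)
print(state()["time"])
E
```

```text
pics
{'time': 0.0, 'joint_pos': [1.22, 0.053, 1.614, -0.0, 1.476, -0.119], 'joint_vel': [0.001, 0.0, 0.0, 0.001, 0.0, 0.0], 'joint_efforts': [0.0, -39.367, -37.018, -0.0, 0.007, 0.0], 'tool_pos': [0.143, 0.608, 0.252], 'tool_rot': [-0.0, 0.116, 0.993, -0.001], 'contact_force': [0.08, -0.476, -0.156], 'ft_torque': [0.047, 0.021, 0.015], 'grasp_force': 0.0, 'gripper_width': 1.0}
scene [[501.3, 0.0, 323.1], [0.0, 501.3, 242.0], [0.0, 0.0, 1.0]] [-0.1203521  0.         0.         0.         0.       ] [[-0.869, 0.301, -0.393, 0.19], [-0.495, -0.551, 0.671, 0.423], [-0.014, 0.778, 0.628, 0.704], [0.0, 0.0, 0.0, 1.0]]
socket [([0.522, -0.088, 0.082], 0.91), ([0.716, 0.025, 0.071], 0.63)]
lever_handle [([0.502, -0.177, 0.096], 0.9)]
lever [([0.504, -0.176, 0.099], 0.85)]
rack_empty [([0.485, -0.308, 0.034], 0.56), ([0.501, -0.177, 0.093], 0.3)]
dummy_plug [([0.555, -0.127, 0.111], 0.61), ([0.712, -0.202, 0.074], 0.44)]
blue_module [([0.581, -0.331, 0.067], 0.61)]
orange_module [([0.517, -0.319, 0.07], 0.83)]
bottle_white [([0.718, 0.024, 0.072], 0.87)]
bottle_amber [([0.723, -0.087, 0.042],
[... 176 characters left out ...]
.0, 1.0]] [-0.08794632  0.          0.          0.          0.        ] [[-0.011, 0.983, -0.181, 0.37], [-1.0, -0.012, -0.004, -0.195], [-0.006, 0.181, 0.983, 1.102], [0.0, 0.0, 0.0, 1.0]]
socket [([0.526, -0.108, 0.095], 0.64)]
lever_handle [([0.506, -0.152, 0.101], 0.96)]
lever [([0.504, -0.152, 0.098], 0.86)]
rack_empty [([0.483, -0.315, 0.038], 0.81)]
dummy_plug [([0.559, -0.129, 0.113], 0.94)]
blue_module [([0.58, -0.334, 0.062], 0.62)]
orange_module [([0.512, -0.33, 0.056], 0.66)]
bottle_white [([0.723, 0.002, 0.082], 0.97), ([0.504, -0.152, 0.099], 0.36)]
bottle_amber [([0.724, -0.099, 0.06], 0.77)]
tube_blue [([0.709, -0.212, 0.123], 0.59)]
beaker [([0.366, -0.147, 0.027], 0.71)]
1.2
```

View pics/top0.png

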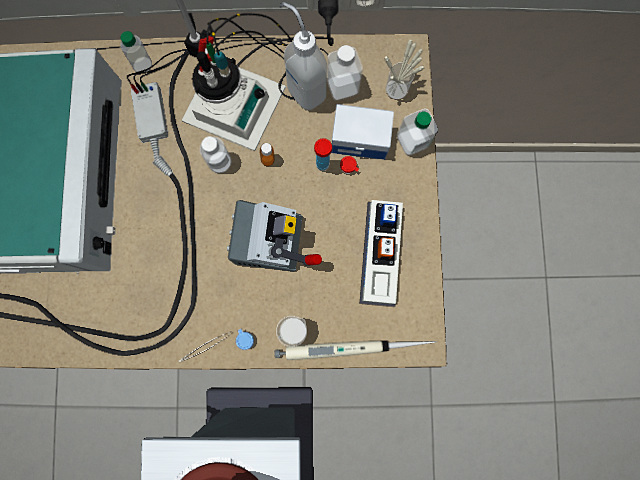

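View pics/scene0.png

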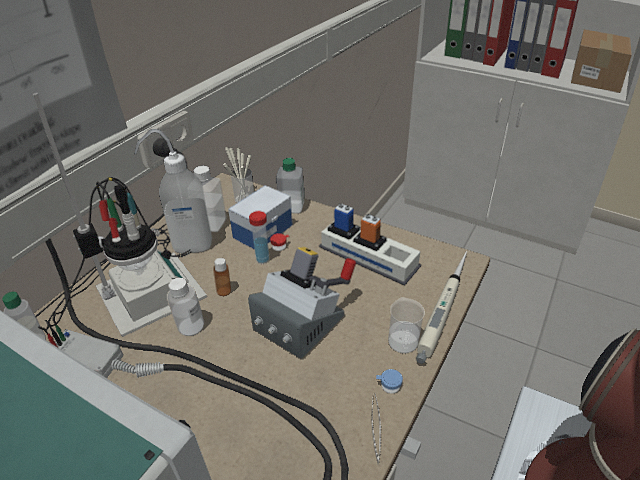

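Top view: the dock's at about (268,235), with the lever pivot near (277,250) and the red handle near (313,259). The rack is at (383,252): blue (388,215), orange (384,248), empty place (381,285). I'll zoom in on both views for corner pixels.

Run:
```python
import cv2
a=cv2.imread("pics/top0.png")[190:310,220:420]; cv2.imwrite("pics/top0c.png",cv2.resize(a,None,fx=4,fy=4,interpolation=cv2.INTER_CUBIC))
a=cv2.imread("pics/scene0.png")[200:360,240:430]; cv2.imwrite("pics/scene0c.png",cv2.resize(a,None,fx=3.7,fy=3.7,interpolation=cv2.INTER_CUBIC))
```

```text
(no output)
```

View pics/top0c.png

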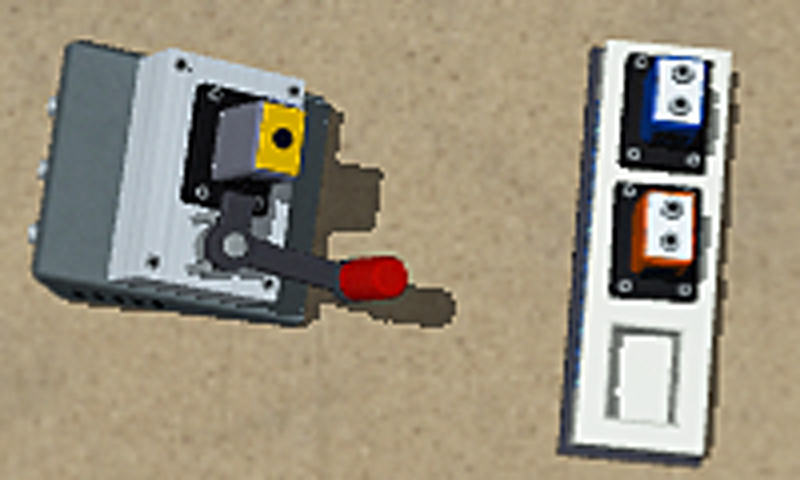

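View pics/scene0c.png

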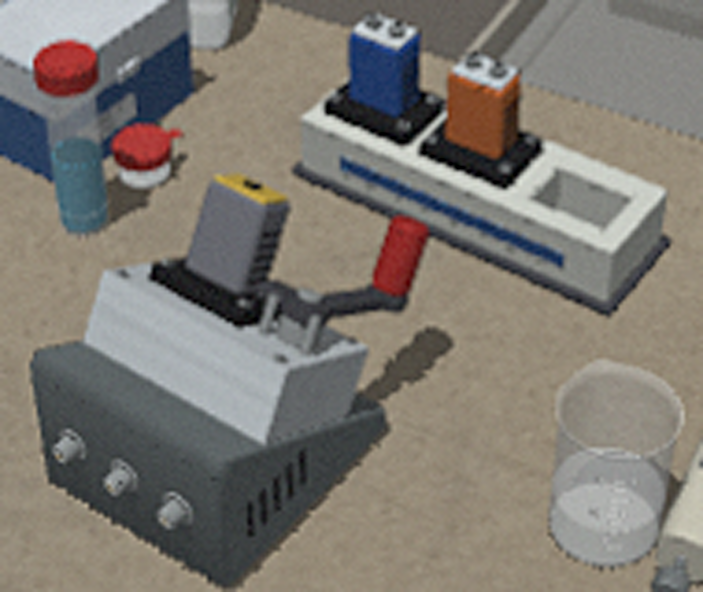

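The crops give usable corners: dummy top around (263,103)-(299,178), and rack top corners at (607,38), (732,52), (703,455) and (572,442). The moves only turn the tool about its own z, but the socket slopes 30°. I'll fit the poses, and test what happens to the tool's tilt at the edge of reach, moving up in free space.

```bash
cat > h.py <<'E'
import numpy as np,cv2
from scipy.optimize import least_squares
from scipy.spatial.transform import Rotation as R
from plant import *
CAL={n:get_calibration(n) for n in("scene","top")}
def proj(n,P):
    c=CAL[n];T=np.linalg.inv(c["pose"]);q=np.atleast_2d(P)@T[:3,:3].T+T[:3,3]
    return cv2.projectPoints((q*[1,-1,-1]).reshape(-1,1,3).astype(float),np.zeros(3),np.zeros(3),c["camera_matrix"],np.asarray(c["D"],float))[0][:,0]
def Rs(yaw): # socket axes at yaw 0: x=(0,.866,.5) y=(-1,0,0) z=(0,-.5,.866)
    B=np.array([[0,-1,0],[.8660254,0,-.5],[.5,0,.8660254]]);return R.from_euler('z',yaw).as_matrix()@B
def Rr(yaw): # rack axes
    return R.from_euler('z',yaw).as_matrix()@np.array([[0,1,0],[-1,0,0],[0,0,1.]])
crop=lambda p,s,o:(np.array(p)+.5)/s-.5+np.array(o)
tc=lambda *p:("top",crop(p,4,(220,190)))
sc=lambda *p:("scene",crop(p,3.7,(240,200)))
def fit(obs,Rf,x0,free):
    def full(v):
        x=np.array(x0,float);x[free]=v;return x
    def res(v):
        x=full(v);return np.concatenate([proj(n,Rf(x[3])@np.array(l)/1000+x[:3])[0]-uv for l,(n,uv) in obs])
    s=least_squares(res,np.array(x0,float)[free],loss='soft_l1',f_scale=1.)
    return full(s.x),np.round(res(s.x).reshape(-1,2),1)
E
python3 - <<'E'
from h import *
dock=[((13,-18,60),tc(263,103)),((13,18,60),tc(254,174)),((-13,-18,60),tc(302,107)),((-13,18,60),tc(299,178)),
((22,-29,10),tc(197,84)),((22,29,10),tc(184,203)),((-37,-44,0),tc(304,80)),((-37,68,0),tc(277,300)),
((13,-18,60),sc(215,178)),((13,18,60),sc(272,208)),((-13,-18,60),sc(235,172)),((-13,18,60),sc(289,200)),((37,-44,0),sc(105,270)),((-37,68,0),sc(366,350)),((-68,48,57.5),sc(409,222)),((-68,48,57.5),tc(395,277))]
x,r=fit(dock,Rs,[.55,-.11,.08,0],[0,1,2,3]);print("socket",x.round(4),r.tolist())
rack=[((-32,103,0),tc(607,38)),((32,103,0),tc(732,52)),((32,-103,0),tc(703,455)),((-32,-103,0),tc(572,442)),
((-32,-103,0),sc(612,240)),((32,-103,0),sc(665,190)),((-32,103,0),sc(305,118))]
x,r=fit(rack,Rr,[.54,-.33,.042,0],[0,1,3]);print("rack",x.round(4),r.tolist())
for k in(-66,0,66):print(k,(Rr(x[3])@[0,k/1000,0]+x[:3]).round(4))
for nm,t,s in(("blue",[(659,56),(707,60),(700,136),(650,132)],[(350,32),(375,17),(418,32),(392,52)]),("orange",[(650,192),(697,195),(693,266),(640,262)],[(449,70),(472,57),(521,72),(494,87)])):
    c=[(-13,18,60),(13,18,60),(13,-18,60),(-13,-18,60)]; cs=[(-13,18,60),(13,18,60),(13,-18,60),(-13,-18,60)]
    b,r=fit([(l,tc(*p)) for l,p in zip(c,t)]+[(l,sc(*p)) for l,p in zip(cs,s)],Rr,[.58,-.33,.042,0],[0,1,3]);print(nm,b.round(4),r.tolist())
E
```

```text
socket [ 0.5616 -0.1188  0.0849 -0.1324] [[-0.2, -1.0], [-0.6, 0.3], [2.3, 0.8], [0.6, 1.9], [1.3, 0.4], [0.4, 0.2], [0.0, 1.0], [-0.5, 1.4], [-2.7, -0.7], [-2.1, -0.9], [0.2, 0.1], [1.4, 0.2], [-1.4, 1.0], [0.3, 0.2], [-2.3, -0.4], [-0.6, -1.8]]
rack [ 0.5215 -0.3323  0.042  -0.109 ] [[0.4, 0.7], [0.1, 0.1], [0.2, -0.0], [0.9, 0.2], [-0.7, 3.8], [0.0, 0.2], [-2.0, 0.1]]
-66 [ 0.4559 -0.3252  0.042 ]
0 [ 0.5215 -0.3323  0.042 ]
66 [ 0.5871 -0.3395  0.042 ]
blue [ 0.585  -0.338   0.042  -0.1502] [[-0.8, 0.1], [0.5, 0.9], [0.2, -0.0], [-0.7, -0.9], [-1.4, -0.3], [-0.7, -1.9], [1.5, -0.1], [1.2, 0.4]]
orange [ 0.5203 -0.3316  0.042  -0.1455] [[-0.7, -0.9], [1.0, 0.1], [-0.0, 0.9], [-0.3, 0.1], [-1.7, -0.2], [-0.7, -2.7], [0.8, -0.5], [1.0, 1.6]]
```

>>> apply_moves([
  {"translation":[0,0,-0.5],"twist":0,"hand":1},
  {"translation":[0,0,-0.5],"twist":0,"hand":1},
  {"translation":[0,0,-0.5],"twist":0,"hand":1},
  {"translation":[0,0,-0.5],"twist":0,"hand":1},
  {"translation":[0,0,-0.5],"twist":0,"hand":1},
  {"translation":[0,0,-0.5],"twist":0,"hand":1},
  {"translation":[0,0,-0.5],"twist":0,"hand":1},
  {"translation":[0,0,-0.5],"twist":0,"hand":1},
])

```text
time: 2.0
tool_pos: [0.1433, 0.6077, 0.6556]
tool_rot: [0.0, 0.116, 0.993, 0.0]
contact_force: [0.3, 0.8, -1.0]
gripper_width: 1.0
grasp_force: 0.0
```

>>> apply_moves([
  {"translation":[0,0,-0.5],"twist":0,"hand":1},
  {"translation":[0,0,-0.5],"twist":0,"hand":1},
  {"translation":[0,0,-0.5],"twist":0,"hand":1},
  {"translation":[0,0,-0.5],"twist":0,"hand":1},
  {"translation":[0,0,-0.5],"twist":0,"hand":1},
  {"translation":[0,0,-0.5],"twist":0,"hand":1},
])

```text
time: 2.6
tool_pos: [0.1313, 0.5524, 0.8568]
tool_rot: [0.0, 0.116, 0.993, 0.012]
contact_force: [-0.7, -0.3, 1.1]
gripper_width: 0.997
grasp_force: 0.0
```

```bash
python3 -c "
from plant import *
s=state();print(s['joint_pos'],s['tool_pos'],s['tool_rot'])"
```

```text
[ 1.20368939  0.43949268  0.05790478  0.01183497  2.62005175 -0.12466689] [0.13130531 0.55242539 0.85679201] [1.39118173e-04 1.15784396e-01 9.93196823e-01 1.24106425e-02]
```

>>> apply_moves([
  {"translation":[0,0,-0.5],"twist":0,"hand":1},
  {"translation":[0,0,-0.5],"twist":0,"hand":1},
  {"translation":[0,0,-0.5],"twist":0,"hand":1},
  {"translation":[0,0,-0.5],"twist":0,"hand":1},
])

```text
time: 3.0
tool_pos: [0.1131, 0.4813, 0.9177]
tool_rot: [0.012, 0.115, 0.991, 0.07]
contact_force: [-0.2, 0.3, -0.6]
gripper_width: 0.999
grasp_force: 0.0
```

>>> apply_moves([
  {"translation":[0,0,0.5],"twist":0,"hand":1},
  {"translation":[0,0,0.5],"twist":0,"hand":1},
  {"translation":[0,0,0.5],"twist":0,"hand":1},
])

```text
time: 3.3
tool_pos: [0.1185, 0.4996, 0.8106]
tool_rot: [0.012, 0.116, 0.99, 0.074]
contact_force: [0.2, 0.5, 1.7]
gripper_width: 1.006
grasp_force: 0.0
```

The tilt is kept (tool z now leans 8.6° towards +y), so the reach limit can be used to tilt the tool. I'll fit a kinematic model to plan this.

```bash
cat >> h.py <<'E'
def fk(q,p):
    h,a,L1,L2,e,L3=p[:6]
    y=lambda t:R.from_euler('y',t);z=lambda t:R.from_euler('z',t)
    A=z(q[0]);B=A*y(q[1]);C=B*y(q[2]);D=C*z(q[3])*y(q[4]);T=D*z(q[5]) 
    return A.apply([a,0,h])+B.apply([0,0,L1])+C.apply([e,0,L2])+D.apply([0,0,L3]),T
E
python3 - <<'E'
from h import *
import json
s=state();D=[([1.22,.053,1.6135,0,1.476,-.119],[.1435,.608,.2525],[0,.116,.993,0]),
([1.20368939,0.43949268,0.05790478,0.01183497,2.62005175,-0.12466689],[0.13130531,0.55242539,0.85679201],[1.39118173e-04,1.15784396e-01,9.93196823e-01,1.24106425e-02]),
(list(s['joint_pos']),list(s['tool_pos']),list(s['tool_rot']))]
json.dump(D,open("fk.json","w"));print(D[2])
s=least_squares(lambda p:np.concatenate([fk(q,p)[0]-t for q,t,_ in D]+[.002*(p-[.4,.1,.45,.45,0,.25])]),[.4,.1,.45,.45,0,.25])
print(s.x.round(4),(s.fun[:9]*1e3).round(1))
for q,t,r in D:
    M=fk(q,s.x)[1].inv()*R.from_quat(np.roll(r,-1)); print(M.as_rotvec().round(3))
E
```

```text
([np.float64(1.1850246208746744), np.float64(-0.0007269382979496235), np.float64(0.7092326548883547), np.float64(0.020388378105825118), np.float64(2.2836437900480653), np.float64(-0.13894137700085946)], [np.float64(0.1185432943523771), np.float64(0.4996428130477629), np.float64(0.8106427655085182)], [np.float64(0.012414071083738803), np.float64(0.115583288044993), np.float64(0.9904627298153487), np.float64(0.07395928076018383)])
[ 0.7411 -0.0879  0.7077  0.671  -0.0027  1.1375] [ 68.5 -28.8  -3.5  62.9 -28.8 -21.3  59.1 -15.6  24.8]
[-1.000e-03 -1.000e-03  1.572e+00]
[0.    0.    1.571]
[-0.    -0.     1.571]
```

```bash
sed -i 's/h,a,L1,L2,e,L3=p\[:6\]/h,a,L1,L2,e,L3,b=p/; s/A.apply(\[a,0,h\])/A.apply([a,b,h])/' h.py
python3 - <<'E'
from h import *
import json
D=json.load(open("fk.json"))
s=least_squares(lambda p:np.concatenate([fk(q,p)[0]-t for q,t,_ in D]+[.0005*(p-[.4,.1,.45,.45,0,.25,.07])]),[.4,.1,.45,.45,0,.25,.07])
print(s.x.round(4),(s.fun[:9]*1e3).round(1))
E
```

```text
[ 2.383e-01 -3.000e-04  4.267e-01  6.102e-01  9.570e-02  2.583e-01
  7.420e-02] [-0.  0. -0.  0. -0. -0.  0.  0.  0.]
```

```bash
cat >> h.py <<'E'
P=np.array([.2383,-.0003,.4267,.6102,.0957,.2583,.0742])
LO=np.array([-3.01,-1.01,.06,-1.02,.09,-3.14]);HI=np.array([3.01,2.22,2.58,4.17,2.62,3.14])
C0=R.from_euler('z',np.pi/2)
def ik(t,Rt,q0):
    def f(q):
        a,T=fk(q,P);return np.concatenate([a-t,.3*((T*C0).inv()*R.from_matrix(Rt)).as_rotvec()])
    s=least_squares(f,np.clip(q0,LO+.001,HI-.001),bounds=(LO,HI));return s.x,np.linalg.norm(s.fun)
def toolR(yv,zv):
    return np.c_[np.cross(yv,zv),yv,zv]
SK=(np.array([.5616,-.1188,.0849]),-.1324)
E
python3 - <<'E'
from h import *
S=Rs(SK[1]);q0s=[[0,.5,1.5,j4,1.2,j6] for j4 in(0,-.8,.8,2,3.5) for j6 in(0,1.5,-1.5,3,-3)]
def rep(nm,t,Rt):
    b={}
    for q in q0s:
        x,e=ik(t,Rt,q)
        if e<2e-3:b[tuple(x.round(2))]=1
    print(nm,*b,sep="\n  ")
for sg in(1,-1):
    for h in(37,120): rep(f"plug h{h} y={sg}sx",SK[0]+S@[0,0,h/1000],toolR(sg*S[:,0],-S[:,2]))
    for h in (37,140): rep(f"rack vertical {sg}",np.array([.456,-.325,.042+h/1000]),toolR(sg*Rr(-.109)[:,0],np.array([0,0,-1.])))
    rep("blue",np.array([.587,-.339,.079]),toolR(sg*Rr(-.109)[:,0],np.array([0,0,-1.])))
    for az in(1.44,0,-1.7): 
        for r in (.45,.6): rep(f"tilted az{az} {r} {sg}",np.array([r*np.cos(az),r*np.sin(az),.6]),toolR(sg*S[:,0],-S[:,2]))
E
```

```text
plug h37 y=1sx
  (np.float64(-0.58), np.float64(0.16), np.float64(1.79), np.float64(0.47), np.float64(1.44), np.float64(-2.14))
plug h120 y=1sx
  (np.float64(-0.64), np.float64(0.11), np.float64(1.72), np.float64(0.45), np.float64(1.58), np.float64(-2.14))
rack vertical 1
  (np.float64(-0.75), np.float64(0.07), np.float64(1.9), np.float64(-0.0), np.float64(1.17), np.float64(0.93))
rack vertical 1
  (np.float64(-0.75), np.float64(-0.05), np.float64(1.83), np.float64(0.0), np.float64(1.35), np.float64(0.93))
blue
  (np.float64(-0.63), np.float64(0.33), np.float64(1.6), np.float64(0.0), np.float64(1.21), np.float64(1.05))
tilted az1.44 0.45 1
  (np.float64(1.21), np.float64(-0.64), np.float64(1.65), np.float64(0.11), np.float64(1.62), np.float64(-0.2))
tilted az1.44 0.6 1
  (np.float64(1.28), np.float64(-0.3), np.float64(1.42), np.float64(0.08), np.float64(1.5), np.float64(-0.14))
tilted az0 0.45 1
  (np.float64(-0.45), np.float64(-0.34), np.float64(1.46), np.float64(0.59), np.float64(2.12), np.float64(-1.6))
tilted az0 0.6 1
  (np.float64(-0.34), np.float64(-0.01), np.float64(1.17), np
[... 1044 characters left out ...]
), np.float64(1.62), np.float64(2.95))
tilted az1.44 0.6 -1
  (np.float64(1.28), np.float64(-0.3), np.float64(1.42), np.float64(0.08), np.float64(1.5), np.float64(3.0))
tilted az0 0.45 -1
  (np.float64(-0.45), np.float64(-0.34), np.float64(1.46), np.float64(0.59), np.float64(2.12), np.float64(1.54))
tilted az0 0.6 -1
  (np.float64(-0.34), np.float64(-0.01), np.float64(1.17), np.float64(0.58), np.float64(2.03), np.float64(1.61))
tilted az-1.7 0.45 -1
  (np.float64(-1.83), np.float64(-0.05), np.float64(1.21), np.float64(-0.11), np.float64(2.5), np.float64(-0.19))
tilted az-1.7 0.6 -1
  (np.float64(-1.8), np.float64(0.32), np.float64(0.8), np.float64(-0.09), np.float64(2.54), np.float64(-0.16))
```

>>> apply_moves([
  {"translation":[0.5,0,0],"twist":-1,"hand":1},
  {"translation":[0.5,0,0],"twist":0,"hand":1},
  {"translation":[0.5,0,-0.1],"twist":0,"hand":1},
  {"translation":[0,0,-0.5],"twist":0,"hand":1},
  {"translation":[0,0,-0.5],"twist":0,"hand":1},
  {"translation":[0,0,-0.5],"twist":0,"hand":1},
  {"translation":[0,0,-0.5],"twist":0,"hand":1},
  {"translation":[0,0,-0.5],"twist":0,"hand":1},
])

```text
time: 4.1
tool_pos: [-0.0316, 0.4556, 0.9424]
tool_rot: [0.013, 0.065, 0.993, 0.096]
contact_force: [-0.8, -2.3, 1.1]
gripper_width: 1.001
grasp_force: 0.0
```

```bash
cat > st.py <<'E'
from h import *
import sys
s=state();T=R.from_quat(np.roll(s['tool_rot'],-1)).as_matrix();S=Rs(SK[1])
print("t",round(s['time'],2),"q",np.round(s['joint_pos'],3),"pos",np.round(s['tool_pos'],4),"F",np.round(s['contact_force'],1),"w",round(s['gripper_width'],3),round(s['grasp_force'],1))
z=T[:,2];print("tilt",np.degrees(np.arccos(-z[2])).round(2),"az",np.arctan2(z[1],z[0]).round(3),"tool x,y,z\n",T.T.round(3))
print("fk err mm",((fk(s['joint_pos'],P)[0]-s['tool_pos'])*1e3).round(1))
sg=np.sign(T[:,1]@S[:,0]) or 1
W=toolR(sg*S[:,0],-S[:,2]);print("rot err to socket grasp (world) deg",np.degrees(R.from_matrix(W@T.T).as_rotvec()).round(2),"in tool",np.degrees(R.from_matrix(T.T@W).as_rotvec()).round(2))
print("TCP in socket mm",(S.T@(s['tool_pos']-SK[0])*1e3).round(1))
for a in sys.argv[1:]:
    g=np.array(eval(a),float);print("to",g,"tool units(100mm)",(T.T@(g-s['tool_pos'])*10).round(3))
E
python3 st.py
```

```text
t 4.1 q [ 1.491  0.273  0.055 -0.048  2.62   0.007] pos [-0.0316  0.4556  0.9424] F [-0.8 -2.3  1.1] w 1.001 0.0
tilt 11.14 az 1.366 tool x,y,z
 [[-0.991  0.132 -0.014]
 [ 0.127  0.973  0.193]
 [ 0.039  0.189 -0.981]]
fk err mm [0.  0.  0.1]
rot err to socket grasp (world) deg [18.83 -1.71  0.16] in tool [-18.89   0.77   0.26]
TCP in socket mm [854.  663.9 497.1]
```

>>> apply_moves([
  {"translation":[0,0,-0.5],"twist":0,"hand":1},
  {"translation":[0,0,-0.5],"twist":0,"hand":1},
  {"translation":[0,0,-0.5],"twist":0,"hand":1},
  {"translation":[0,0,-0.5],"twist":0,"hand":1},
  {"translation":[0,0,-0.5],"twist":0,"hand":1},
  {"translation":[0,0,-0.5],"twist":0,"hand":1},
  {"translation":[0,0,-0.5],"twist":0,"hand":1},
  {"translation":[0,0,-0.5],"twist":0,"hand":1},
])

```text
time: 4.9
tool_pos: [-0.0418, 0.297, 1.0224]
tool_rot: [0.016, 0.063, 0.977, 0.202]
contact_force: [-0.2, 0.5, 0.4]
gripper_width: 1.0
grasp_force: 0.0
```

```bash
python3 st.py
```

```text
t 4.9 q [ 1.479  0.059  0.055 -0.041  2.619 -0.003] pos [-0.0418  0.297   1.0224] F [-0.2  0.5  0.4] w 1.0 0.0
tilt 23.41 az 1.427 tool x,y,z
 [[-0.992  0.13  -0.006]
 [ 0.117  0.91   0.397]
 [ 0.057  0.393 -0.918]]
fk err mm [0.  0.1 0.2]
rot err to socket grasp (world) deg [ 6.58 -0.54 -0.1 ] in tool [-6.59  0.24  0.26]
TCP in socket mm [756.7 653.  645.6]
```

>>> apply_moves([
  {"translation":[0,0,-0.5],"twist":0,"hand":1},
  {"translation":[0,0,-0.5],"twist":0,"hand":1},
  {"translation":[0,0,-0.5],"twist":0,"hand":1},
  {"translation":[0,0,-0.45],"twist":0,"hand":1},
])

```text
time: 5.3
tool_pos: [-0.0533, 0.2125, 1.0479]
tool_rot: [0.019, 0.063, 0.966, 0.251]
contact_force: [-1.0, -0.4, -1.0]
gripper_width: 0.996
grasp_force: 0.0
```

```bash
python3 st.py
```

```text
t 5.3 q [ 1.535 -0.042  0.055 -0.104  2.619 -0.01 ] pos [-0.0533  0.2125  1.0479] F [-1.  -0.4 -1. ] w 0.996 0.0
tilt 29.21 az 1.429 tool x,y,z
 [[-0.991  0.131 -0.006]
 [ 0.111  0.866  0.488]
 [ 0.069  0.483 -0.873]]
fk err mm [0.  0.1 0.2]
rot err to socket grasp (world) deg [ 0.83  0.25 -0.08] in tool [-0.79  0.27  0.24]
TCP in socket mm [695.6 653.2 710.4]
```

```bash
cat > pathck.py <<'E'
from h import *
# check straight legs with fixed orientation; prints legs in tool units
def path(wps,q0=None,T=None,pos=None,say=True):
    s=state();T=R.from_quat(np.roll(s['tool_rot'],-1)).as_matrix() if T is None else T
    p=np.array(s['tool_pos']) if pos is None else np.array(pos);q=np.array(s['joint_pos']) if q0 is None else q0
    for w in wps:
        w=np.array(w,float);n=max(1,int(np.ceil(np.linalg.norm(w-p)/.05)));bad=0;dm=0
        for k in range(1,n+1):
            q1,e=ik(p+(w-p)*k/n,T,q);bad=max(bad,e);dm=max(dm,np.abs(q1-q).max());q=q1
        print("->",w.round(3),"n",n,"tool",(T.T@(w-p)*10).round(3),"per row",(T.T@(w-p)*10/n).round(3),"err",bad.round(4),"maxdq",dm.round(2),"q",q.round(2));p=w
    return q,p
def sk(*v):return SK[0]+Rs(SK[1])@np.array(v)/1000
E
python3 - <<'E'
from pathck import *
path([(.3,.35,.75),(.5,.0,.45),sk(-68,18,130),sk(-68,18,52)])
E
```

```text
-> [0.3  0.35 0.75] n 10 tool [-3.304  0.13   3.509] per row [-0.33   0.013  0.351] err 0.0 maxdq 0.39 q [ 0.47 -0.39  1.21  0.45  1.97 -0.73]
-> [0.5  0.   0.45] n 11 tool [-2.422 -4.272  1.066] per row [-0.22  -0.388  0.097] err 0.0 maxdq 0.1 q [-0.4  -0.3   1.66  0.52  1.87 -1.71]
-> [ 0.527 -0.239  0.163] n 8 tool [-0.567 -3.439  1.364] per row [-0.071 -0.43   0.171] err 0.0 maxdq 0.08 q [-0.74  0.16  1.71  0.42  1.58 -2.24]
-> [ 0.533 -0.201  0.096] n 2 tool [0.004 0.011 0.78 ] per row [0.002 0.005 0.39 ] err 0.0 maxdq 0.06 q [-0.69  0.2   1.79  0.43  1.45 -2.25]
```

>>> apply_moves([
  {"translation":[-0.2,0,0.22],"twist":0,"hand":0},
  {"translation":[-0.2,0,0.22],"twist":0,"hand":0},
  {"translation":[-0.2,0,0.22],"twist":0,"hand":0},
  {"translation":[-0.2,0,0.22],"twist":0,"hand":0},
  {"translation":[-0.2,0,0.22],"twist":0,"hand":0},
  {"translation":[-0.25,0,0.25],"twist":0,"hand":0},
  {"translation":[-0.25,0,0.25],"twist":0,"hand":0},
  {"translation":[-0.3,0,0.3],"twist":0,"hand":0},
])

```text
time: 6.1
tool_pos: [0.1301, 0.2785, 0.8936]
tool_rot: [0.025, 0.061, 0.966, 0.251]
contact_force: [-0.4, 0.6, 0.6]
gripper_width: -0.001
grasp_force: 0.0
```

>>> apply_moves([
  {"translation":[-0.33,0,0.35],"twist":0,"hand":0},
  {"translation":[-0.33,0,0.35],"twist":0,"hand":0},
  {"translation":[-0.33,0,0.35],"twist":0,"hand":0},
  {"translation":[-0.33,0,0.35],"twist":0,"hand":0},
  {"translation":[-0.2,-0.2,0.2],"twist":0,"hand":0},
])

```text
time: 6.6
tool_pos: [0.2937, 0.3206, 0.7417]
tool_rot: [0.021, 0.061, 0.966, 0.249]
contact_force: [0.8, 0.7, -0.4]
gripper_width: 0.0
grasp_force: 0.0
```

```bash
python3 st.py
python3 - <<'E'
from pathck import *
path([(.5,.0,.45),sk(-68,18,130),sk(-68,18,52)])
E
```

```text
t 6.6 q [ 0.401 -0.441  1.266  0.469  1.992 -0.778] pos [0.2937 0.3206 0.7417] F [ 0.8  0.7 -0.4] w 0.0 0.0
tilt 28.89 az 1.423 tool x,y,z
 [[-0.992  0.128 -0.01 ]
 [ 0.108  0.869  0.483]
 [ 0.071  0.478 -0.876]]
fk err mm [-0.1  0.3  0.1]
rot err to socket grasp (world) deg [ 1.18  0.44 -0.2 ] in tool [-1.11  0.41  0.47]
TCP in socket mm [675.  323.6 368.7]
-> [0.5  0.   0.45] n 10 tool [-2.428 -3.973  1.168] per row [-0.243 -0.397  0.117] err 0.0 maxdq 0.11 q [-0.4  -0.3   1.66  0.51  1.87 -1.71]
-> [ 0.527 -0.239  0.163] n 8 tool [-0.55  -3.433  1.385] per row [-0.069 -0.429  0.173] err 0.0 maxdq 0.08 q [-0.74  0.15  1.71  0.41  1.57 -2.25]
-> [ 0.533 -0.201  0.096] n 2 tool [0.006 0.015 0.78 ] per row [0.003 0.008 0.39 ] err 0.0 maxdq 0.07 q [-0.68  0.2   1.79  0.43  1.44 -2.25]
```

>>> apply_moves([
  {"translation":[-0.3,-0.39,0.1],"twist":0,"hand":0},
  {"translation":[-0.3,-0.39,0.1],"twist":0,"hand":0},
  {"translation":[-0.3,-0.39,0.12],"twist":0,"hand":0},
  {"translation":[-0.3,-0.39,0.12],"twist":0,"hand":0},
  {"translation":[-0.3,-0.39,0.12],"twist":0,"hand":0},
  {"translation":[-0.3,-0.39,0.12],"twist":0,"hand":0},
  {"translation":[-0.3,-0.39,0.12],"twist":0,"hand":0},
  {"translation":[-0.3,-0.39,0.12],"twist":0,"hand":0},
])

```text
time: 7.4
tool_pos: [0.5012, 0.0629, 0.5186]
tool_rot: [0.024, 0.061, 0.966, 0.248]
contact_force: [0.5, 0.5, 0.3]
gripper_width: -0.0
grasp_force: 0.0
```

>>> apply_moves([
  {"translation":[-0.05,-0.45,0.15],"twist":0,"hand":0},
  {"translation":[-0.05,-0.45,0.15],"twist":0,"hand":0},
  {"translation":[-0.05,-0.45,0.15],"twist":0,"hand":0},
  {"translation":[-0.05,-0.45,0.15],"twist":0,"hand":0},
  {"translation":[-0.05,-0.45,0.15],"twist":0,"hand":0},
  {"translation":[-0.05,-0.45,0.15],"twist":0,"hand":0},
  {"translation":[0,-0.45,0.15],"twist":0,"hand":0},
])

```text
time: 8.1
tool_pos: [0.5047, -0.1649, 0.2741]
tool_rot: [0.023, 0.061, 0.967, 0.247]
contact_force: [0.1, -0.2, 0.5]
gripper_width: -0.001
grasp_force: 0.0
```

```bash
python3 st.py
python3 - <<'E'
from pathck import *
path([sk(-68,18,130),sk(-68,18,52)])
E
```

```text
t 8.1 q [-0.666 -0.085  1.768  0.438  1.707 -2.107] pos [ 0.5047 -0.1649  0.2741] F [ 0.1 -0.2  0.5] w -0.001 0.0
tilt 28.77 az 1.414 tool x,y,z
 [[-0.992  0.129 -0.015]
 [ 0.106  0.87   0.481]
 [ 0.075  0.475 -0.877]]
fk err mm [ 0.   0.4 -0.1]
rot err to socket grasp (world) deg [ 1.35  0.7  -0.18] in tool [-1.24  0.66  0.6 ]
TCP in socket mm [ 48.5  50.4 190.4]
-> [ 0.527 -0.239  0.163] n 3 tool [-0.304 -1.155  0.633] per row [-0.101 -0.385  0.211] err 0.0 maxdq 0.08 q [-0.74  0.15  1.72  0.41  1.57 -2.25]
-> [ 0.533 -0.201  0.096] n 2 tool [0.009 0.017 0.78 ] per row [0.004 0.008 0.39 ] err 0.0 maxdq 0.07 q [-0.68  0.2   1.79  0.43  1.44 -2.25]
```

>>> apply_moves([
  {"translation":[-0.1,-0.39,0.2],"twist":0,"hand":0},
  {"translation":[-0.1,-0.39,0.2],"twist":0,"hand":0},
  {"translation":[-0.1,-0.38,0.23],"twist":0,"hand":0},
  {"translation":[0,0,0],"twist":0,"hand":0},
  {"translation":[0,0,0.4],"twist":0,"hand":0},
  {"translation":[0,0,0.38],"twist":0,"hand":0},
  {"translation":[0,0,0],"twist":0,"hand":0},
])

```text
time: 8.8
tool_pos: [0.5296, -0.1969, 0.0918]
tool_rot: [0.019, 0.06, 0.966, 0.251]
contact_force: [-0.0, 0.2, -0.9]
gripper_width: 0.003
grasp_force: 0.0
```

```bash
python3 st.py
python3 - <<'E'
from h import *
im=grab_frame("scene");a=im[200:360,240:430,::-1];cv2.imwrite("pics/s1.png",cv2.resize(a,None,fx=3.7,fy=3.7,interpolation=cv2.INTER_CUBIC))
E
```

```text
t 8.8 q [-0.683  0.199  1.798  0.433  1.439 -2.251] pos [ 0.5296 -0.1969  0.0918] F [-0.   0.2 -0.9] w 0.003 0.0
tilt 29.1 az 1.434 tool x,y,z
 [[-0.992  0.126 -0.006]
 [ 0.108  0.867  0.486]
 [ 0.067  0.482 -0.874]]
fk err mm [ 0.1  0.4 -0.2]
rot err to socket grasp (world) deg [ 0.93  0.22 -0.33] in tool [-0.9   0.13  0.45]
TCP in socket mm [-67.3  21.4  46.8]
```

View pics/s1.png

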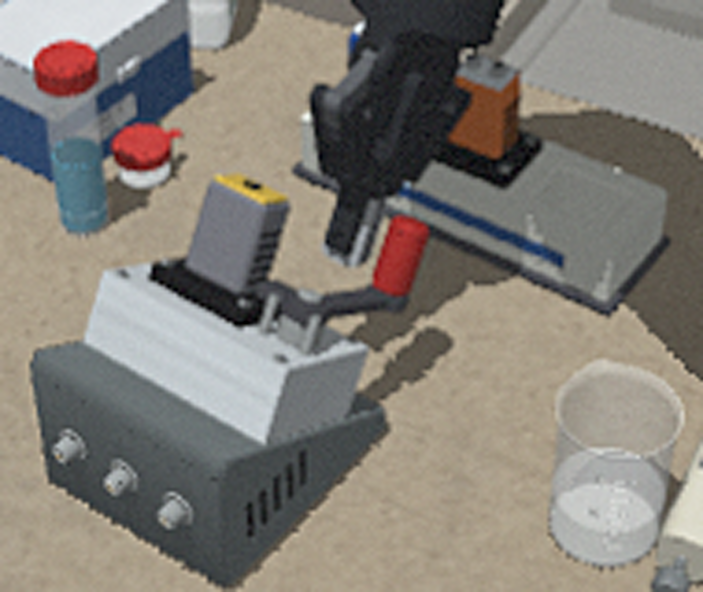

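The fingers (350,230) stand behind the handle (405,255), clear of the arm. Now the lever push along its arc.

>>> apply_moves([
  {"translation":[0.13,-0.02,0],"twist":0,"hand":0},
  {"translation":[0.13,-0.02,0],"twist":0,"hand":0},
  {"translation":[0.21,0.03,0],"twist":0,"hand":0},
  {"translation":[0.19,0.085,0],"twist":0,"hand":0},
  {"translation":[0.16,0.14,0],"twist":0,"hand":0},
  {"translation":[0.08,0.11,0],"twist":0,"hand":0},
  {"translation":[0.04,0.07,0],"twist":0,"hand":0},
  {"translation":[0,0,0],"twist":0,"hand":0},
])

```text
time: 9.65
tool_pos: [0.4419, -0.1541, 0.1137]
tool_rot: [0.023, 0.061, 0.967, 0.248]
contact_force: [0.2, 0.2, 0.3]
gripper_width: -0.001
grasp_force: 0.0
```

>>> apply_moves([
  {"translation":[0,0.03,0],"twist":0,"hand":0},
  {"translation":[0,0.02,0],"twist":0,"hand":0},
  {"translation":[0,0,0],"twist":0,"hand":0},
])

```text
time: 9.95
tool_pos: [0.4427, -0.1498, 0.1146]
tool_rot: [0.021, 0.061, 0.966, 0.248]
contact_force: [-1.6, -2.6, 0.6]
gripper_width: -0.0
grasp_force: 1.4
```

```bash
python3 st.py
```

```text
t 9.95 q [-0.719 -0.063  2.03   0.421  1.473 -2.268] pos [ 0.4427 -0.1498  0.1146] F [-1.6 -2.6  0.6] w -0.0 1.4
tilt 28.88 az 1.421 tool x,y,z
 [[-0.992  0.129 -0.011]
 [ 0.108  0.869  0.483]
 [ 0.072  0.478 -0.876]]
fk err mm [ 0.   0.4 -0.2]
rot err to socket grasp (world) deg [ 1.19  0.47 -0.14] in tool [-1.12  0.47  0.43]
TCP in socket mm [-25.4 113.8  48.9]
```

>>> apply_moves([
  {"translation":[0,0.03,0],"twist":0,"hand":0},
  {"translation":[0,0.03,0],"twist":0,"hand":0},
  {"translation":[0,0,0],"twist":0,"hand":0},
])

```text
time: 10.25
tool_pos: [0.4427, -0.1492, 0.1152]
tool_rot: [0.021, 0.063, 0.968, 0.242]
contact_force: [-3.6, -22.7, -10.5]
gripper_width: -0.001
grasp_force: 12.3
```

```bash
python3 st.py
```

```text
t 10.25 q [-0.713 -0.072  2.034  0.412  1.466 -2.258] pos [ 0.4427 -0.1492  0.1152] F [ -3.6 -22.7 -10.5] w -0.001 12.3
tilt 28.08 az 1.418 tool x,y,z
 [[-0.991  0.132 -0.011]
 [ 0.111  0.875  0.471]
 [ 0.072  0.465 -0.882]]
fk err mm [ 0.   0.4 -0.2]
rot err to socket grasp (world) deg [2.   0.37 0.  ] in tool [-1.93  0.55  0.31]
TCP in socket mm [-24.6 113.9  49.2]
```

>>> apply_moves([
  {"translation":[0,-0.16,0],"twist":0,"hand":0},
  {"translation":[0,0,-0.4],"twist":0,"hand":0.5},
  {"translation":[0,0,-0.4],"twist":0,"hand":1},
  {"translation":[-0.35,0.1,0],"twist":0,"hand":1},
  {"translation":[-0.35,0.1,0],"twist":0,"hand":1},
  {"translation":[-0.4,0.1,0],"twist":0,"hand":1},
  {"translation":[0,0.05,0],"twist":0,"hand":1},
  {"translation":[0,0,0],"twist":0,"hand":1},
])

```text
time: 11.05
tool_pos: [0.549, -0.1793, 0.1974]
tool_rot: [0.021, 0.061, 0.966, 0.25]
contact_force: [0.6, 0.1, 0.1]
gripper_width: 0.999
grasp_force: 0.0
```

```bash
python3 st.py "[sk(0,0,90),sk(0,0,40)][0]" 2>/dev/null | head -9
python3 - <<'E'
from pathck import *
path([sk(0,0,90),sk(0,0,40)])
E
```

```text
t 11.05 q [-0.64   0.089  1.726  0.441  1.583 -2.138] pos [ 0.549  -0.1793  0.1974] F [0.6 0.1 0.1] w 0.999 0.0
tilt 29.03 az 1.425 tool x,y,z
 [[-0.992  0.128 -0.01 ]
 [ 0.107  0.868  0.485]
 [ 0.071  0.48  -0.874]]
fk err mm [ 0.1  0.4 -0.2]
rot err to socket grasp (world) deg [ 1.04  0.44 -0.25] in tool [-0.97  0.37  0.5 ]
TCP in socket mm [  2.8   4.5 128.3]
-> [ 0.556 -0.163  0.163] n 1 tool [-0.042 -0.022  0.383] per row [-0.042 -0.022  0.383] err 0.0 maxdq 0.06 q [-0.61  0.12  1.75  0.45  1.52 -2.14]
-> [ 0.559 -0.139  0.12 ] n 1 tool [0.003 0.008 0.5  ] per row [0.003 0.008 0.5  ] err 0.0 maxdq 0.08 q [-0.58  0.15  1.8   0.46  1.43 -2.14]
```

Descend, close, and check centring.

>>> apply_moves([
  {"translation":[-0.04,-0.02,0.38],"twist":0,"hand":1},
  {"translation":[0,0.01,0.35],"twist":0,"hand":1},
  {"translation":[0,0,0.14],"twist":0,"hand":1},
  {"translation":[0,0,0],"twist":0,"hand":0.5},
  {"translation":[0,0,0],"twist":0,"hand":0.4},
  {"translation":[0,0,0],"twist":0,"hand":0.35},
])

```text
time: 11.65
tool_pos: [0.5596, -0.1412, 0.1233]
tool_rot: [0.023, 0.062, 0.966, 0.248]
contact_force: [-0.6, 0.4, 0.6]
gripper_width: 0.515
grasp_force: 0.0
```

```bash
python3 st.py
python3 - <<'E'
from h import *
im=grab_frame("scene");a=im[200:360,240:430,::-1];cv2.imwrite("pics/s2.png",cv2.resize(a,None,fx=3.7,fy=3.7,interpolation=cv2.INTER_CUBIC))
E
```

```text
t 11.65 q [-0.578  0.149  1.794  0.461  1.436 -2.14 ] pos [ 0.5596 -0.1412  0.1233] F [-0.6  0.4  0.6] w 0.515 0.0
tilt 28.88 az 1.414 tool x,y,z
 [[-0.991  0.13  -0.014]
 [ 0.107  0.869  0.483]
 [ 0.075  0.477 -0.876]]
fk err mm [ 0.1  0.4 -0.2]
rot err to socket grasp (world) deg [ 1.23  0.66 -0.08] in tool [-1.13  0.67  0.48]
TCP in socket mm [-0.2 -1.  44.5]
```

View pics/s2.png

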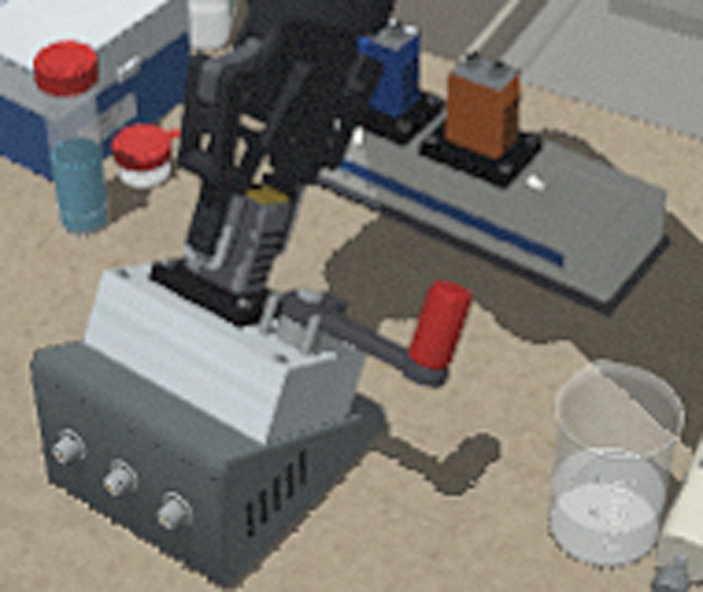

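Lever's open (handle at (440,330)), and the fingers straddle the grip at (235,225). Closing gently.

>>> apply_moves([
  {"translation":[0,0,0.05],"twist":0,"hand":0.4},
  {"translation":[0,0,0],"twist":0,"hand":0.36},
  {"translation":[0,0,0],"twist":0,"hand":0.33},
  {"translation":[0,0,0],"twist":0,"hand":0.3},
])

```text
time: 12.1
tool_pos: [0.5591, -0.1376, 0.117]
tool_rot: [0.022, 0.062, 0.966, 0.249]
contact_force: [-0.7, -0.4, 0.7]
gripper_width: 0.303
grasp_force: 12.6
```

>>> apply_moves([
  {"translation":[0,0,0],"twist":0,"hand":0},
  {"translation":[0,0,0],"twist":0,"hand":0},
  {"translation":[0,0,0],"twist":0,"hand":0},
])

```text
time: 12.4
tool_pos: [0.5592, -0.1377, 0.1171]
tool_rot: [0.022, 0.062, 0.966, 0.249]
contact_force: [-1.1, -2.7, 2.2]
gripper_width: 0.297
grasp_force: 58.8
```

```bash
python3 st.py
```

```text
t 12.4 q [-0.574  0.155  1.799  0.462  1.427 -2.14 ] pos [ 0.5592 -0.1377  0.1171] F [-1.1 -2.7  2.2] w 0.297 58.8
tilt 28.93 az 1.42 tool x,y,z
 [[-0.991  0.13  -0.011]
 [ 0.108  0.869  0.484]
 [ 0.073  0.478 -0.875]]
fk err mm [ 0.1  0.4 -0.2]
rot err to socket grasp (world) deg [ 1.15  0.5  -0.13] in tool [-1.07  0.5   0.44]
TCP in socket mm [-0.4 -0.1 37.4]
```

>>> apply_moves([
  {"translation":[0,0,-0.05],"twist":0,"hand":0},
  {"translation":[0,0,-0.1],"twist":0,"hand":0},
  {"translation":[0,0,-0.1],"twist":0,"hand":0},
  {"translation":[0,0,-0.15],"twist":0,"hand":0},
])

```text
time: 12.8
tool_pos: [0.5558, -0.1568, 0.1524]
tool_rot: [0.021, 0.062, 0.966, 0.249]
contact_force: [0.3, -0.6, -1.6]
gripper_width: 0.292
grasp_force: 58.8
```

```bash
python3 st.py
python3 - <<'E'
from pathck import *
s=sk(0,0,140)
path([s,(.45,-.15,.5),(.3,-.4,.75),(-.05,-.5,.8),(-.05,-.45,.85)])
E
```

```text
t 12.8 q [-0.603  0.125  1.767  0.451  1.496 -2.138] pos [ 0.5558 -0.1568  0.1524] F [ 0.3 -0.6 -1.6] w 0.292 58.8
tilt 28.97 az 1.423 tool x,y,z
 [[-0.992  0.129 -0.01 ]
 [ 0.108  0.868  0.484]
 [ 0.071  0.479 -0.875]]
fk err mm [ 0.1  0.4 -0.2]
rot err to socket grasp (world) deg [ 1.1   0.44 -0.14] in tool [-1.03  0.43  0.42]
TCP in socket mm [ 0.5  0.7 77.6]
-> [ 0.552 -0.188  0.206] n 2 tool [-0.012 -0.016 -0.623] per row [-0.006 -0.008 -0.312] err 0.0 maxdq 0.05 q [-0.65  0.1   1.7   0.44  1.6  -2.14]
-> [ 0.45 -0.15  0.5 ] n 7 tool [ 1.034  1.644 -2.461] per row [ 0.148  0.235 -0.352] err 0.0 maxdq 0.07 q [-0.71 -0.25  1.55  0.49  2.08 -1.96]
-> [ 0.3  -0.4   0.75] n 8 tool [ 1.138 -1.122 -3.492] per row [ 0.142 -0.14  -0.437] err 0.0092 maxdq 0.13 q [-1.2   0.12  0.77  0.53  2.62 -2.23]
-> [-0.05 -0.5   0.8 ] n 8 tool [ 3.336 -1.005 -1.167] per row [ 0.417 -0.126 -0.146] err 0.0788 maxdq 0.15 q [-1.81  0.13  0.69  0.06  2.62 -3.14]
-> [-0.05 -0.45  0.85] n 2 tool [ 0.06   0.676 -0.198] per row [ 0.03   0.338 -0.099] err 0.1055 maxdq 0.05 q [-1.83  0.04  0.71  0.07  2.62 -3.14]
```

Run:
```python
from pathck import *
s=state();T=R.from_quat(np.roll(s['tool_rot'],-1)).as_matrix();p=np.array(s['tool_pos'])-T[:,2]*.34
T2=T@R.from_euler('z',np.pi).as_matrix()
q,e=ik(p,T2,[-.9,0,1.3,.5,2,.9]);print(p,q.round(2),e)
for w in [[(.3,-.42,.55),(0,-.5,.6),(0,-.5,.7)],[(0,-.5,.5)]]:
    print();path(w,q,T2,p)
```

```text
[ 0.53150349 -0.31966781  0.4498259 ] [-0.82  0.13  1.26  0.44  2.04  1.02] 2.7907034461327818e-12

-> [ 0.3  -0.42  0.55] n 6 tool [-2.155  0.637 -1.523] per row [-0.359  0.106 -0.254] err 0.0 maxdq 0.07 q [-1.21  0.    1.23  0.33  2.33  0.66]
-> [ 0.  -0.5  0.6] n 7 tool [-2.866  0.777 -1.035] per row [-0.409  0.111 -0.148] err 0.0 maxdq 0.1 q [-1.72  0.06  1.09 -0.    2.5  -0.02]
-> [ 0.  -0.5  0.7] n 2 tool [ 0.01  -0.484 -0.875] per row [ 0.005 -0.242 -0.437] err 0.0168 maxdq 0.13 q [-1.72  0.11  0.87 -0.    2.62 -0.02]

-> [ 0.  -0.5  0.5] n 12 tool [-5.032  1.898 -1.683] per row [-0.419  0.158 -0.14 ] err 0.0 maxdq 0.1 q [-1.72  0.01  1.3  -0.    2.33 -0.02]
```

>>> apply_moves([
  {"translation":[0,0,-0.4],"twist":0,"hand":0},
  {"translation":[0,0,-0.4],"twist":0.5,"hand":0},
  {"translation":[0,0,-0.1],"twist":1,"hand":0},
  {"translation":[0,0,-0.1],"twist":1,"hand":0},
  {"translation":[0,0,-0.1],"twist":1,"hand":0},
  {"translation":[0,0,-0.1],"twist":1,"hand":0},
  {"translation":[0,0,-0.1],"twist":1,"hand":0},
  {"translation":[0,0,-0.1],"twist":1,"hand":0},
])

```text
time: 13.6
tool_pos: [0.5459, -0.2244, 0.276]
tool_rot: [-0.059, 0.369, 0.895, 0.243]
contact_force: [-0.0, -0.5, -1.3]
gripper_width: 0.293
grasp_force: 58.9
```

>>> apply_moves([
  {"translation":[0,0,-0.1],"twist":1,"hand":0},
  {"translation":[0,0,-0.1],"twist":1,"hand":0},
  {"translation":[0,0,-0.1],"twist":1,"hand":0},
  {"translation":[0,0,-0.1],"twist":1,"hand":0},
  {"translation":[0,0,-0.1],"twist":1,"hand":0},
  {"translation":[0,0,-0.1],"twist":1,"hand":0},
  {"translation":[0,0,-0.1],"twist":1,"hand":0},
  {"translation":[0,0,-0.1],"twist":1,"hand":0},
])

```text
time: 14.4
tool_pos: [0.54, -0.2626, 0.346]
tool_rot: [-0.149, 0.688, 0.681, 0.2]
contact_force: [1.0, 0.6, -2.5]
gripper_width: 0.301
grasp_force: 58.9
```

>>> apply_moves([
  {"translation":[0,0,-0.1],"twist":1,"hand":0},
  {"translation":[0,0,-0.1],"twist":1,"hand":0},
  {"translation":[0,0,-0.1],"twist":1,"hand":0},
  {"translation":[0,0,-0.1],"twist":1,"hand":0},
  {"translation":[0,0,-0.1],"twist":1,"hand":0},
  {"translation":[0,0,-0.1],"twist":1,"hand":0},
  {"translation":[0,0,-0.1],"twist":1,"hand":0},
  {"translation":[0,0,-0.1],"twist":1,"hand":0},
])

```text
time: 15.2
tool_pos: [0.534, -0.3008, 0.416]
tool_rot: [-0.215, 0.899, 0.359, 0.127]
contact_force: [0.6, 0.0, -1.1]
gripper_width: 0.295
grasp_force: 58.9
```

>>> apply_moves([
  {"translation":[0,0,0],"twist":1,"hand":0},
  {"translation":[0,0,0],"twist":1,"hand":0},
  {"translation":[0,0,0],"twist":1,"hand":0},
  {"translation":[0,0,0],"twist":1,"hand":0},
  {"translation":[0,0,0],"twist":1,"hand":0},
  {"translation":[0,0,0],"twist":1,"hand":0},
  {"translation":[0,0,0],"twist":1,"hand":0},
  {"translation":[0,0,0],"twist":1,"hand":0},
])

```text
time: 16.0
tool_pos: [0.5341, -0.3006, 0.4156]
tool_rot: [-0.247, 0.968, -0.019, 0.033]
contact_force: [0.1, -0.7, -1.5]
gripper_width: 0.299
grasp_force: 58.9
```

```bash
python3 st.py
python3 - <<'E'
from pathck import *
path([(.3,-.42,.55),(0,-.5,.6)])
E
```

```text
t 16.0 q [-0.8    0.108  1.341  0.433  1.978  0.927] pos [ 0.5341 -0.3006  0.4156] F [ 0.1 -0.7 -1.5] w 0.299 58.9
tilt 28.91 az 1.419 tool x,y,z
 [[ 0.997 -0.054  0.054]
 [-0.021 -0.877 -0.48 ]
 [ 0.073  0.478 -0.875]]
fk err mm [ 0.1  0.4 -0.1]
rot err to socket grasp (world) deg [ 1.53  2.96 -4.47] in tool [ 1.12 -0.48  5.44]
TCP in socket mm [  6.2   3.3 378.3]
-> [ 0.3  -0.42  0.55] n 6 tool [-2.197  0.451 -1.918] per row [-0.366  0.075 -0.32 ] err 0.0 maxdq 0.07 q [-1.21  0.    1.23  0.33  2.33  0.57]
-> [ 0.  -0.5  0.6] n 7 tool [-2.921  0.525 -1.039] per row [-0.417  0.075 -0.148] err 0.0 maxdq 0.1 q [-1.72  0.06  1.1   0.    2.5  -0.11]
```

>>> apply_moves([
  {"translation":[-0.37,0.07,-0.32],"twist":0,"hand":0},
  {"translation":[-0.37,0.07,-0.32],"twist":0,"hand":0},
  {"translation":[-0.37,0.07,-0.32],"twist":0,"hand":0},
  {"translation":[-0.37,0.07,-0.32],"twist":0,"hand":0},
  {"translation":[-0.37,0.07,-0.32],"twist":0,"hand":0},
  {"translation":[-0.37,0.07,-0.32],"twist":0,"hand":0},
  {"translation":[-0.42,0.07,-0.15],"twist":0,"hand":0},
  {"translation":[-0.42,0.07,-0.15],"twist":0,"hand":0},
])

```text
time: 16.8
tool_pos: [0.2102, -0.4405, 0.567]
tool_rot: [-0.246, 0.968, -0.017, 0.033]
contact_force: [0.2, -0.3, -1.5]
gripper_width: 0.294
grasp_force: 59.1
```

>>> apply_moves([
  {"translation":[-0.42,0.07,-0.15],"twist":0,"hand":0},
  {"translation":[-0.42,0.07,-0.15],"twist":0,"hand":0},
  {"translation":[-0.42,0.07,-0.15],"twist":0,"hand":0},
  {"translation":[-0.42,0.07,-0.15],"twist":0,"hand":0},
  {"translation":[-0.42,0.07,-0.15],"twist":0.9,"hand":0},
  {"translation":[0,-0.2,-0.45],"twist":0,"hand":0},
  {"translation":[0,-0.2,-0.45],"twist":0,"hand":0},
  {"translation":[0,-0.2,-0.45],"twist":0,"hand":0},
])

```text
time: 17.6
tool_pos: [-0.0073, -0.5012, 0.7004]
tool_rot: [-0.216, 0.974, -0.062, 0.019]
contact_force: [0.5, 0.2, -0.9]
gripper_width: 0.295
grasp_force: 60.1
```

```bash
python3 st.py
```

```text
t 17.6 q [-1.732  0.119  0.839 -0.008  2.62  -0.04 ] pos [-0.0073 -0.5012  0.7004] F [ 0.5  0.2 -0.9] w 0.295 60.1
tilt 25.0 az 1.419 tool x,y,z
 [[ 0.992 -0.129  0.01 ]
 [-0.113 -0.899 -0.422]
 [ 0.064  0.418 -0.906]]
fk err mm [0.1 0.4 0. ]
rot err to socket grasp (world) deg [ 5.04 -0.07 -0.14] in tool [ 5.01 -0.45  0.42]
TCP in socket mm [-85.6 513.4 760.1]
```

>>> apply_moves([
  {"translation":[0,-0.15,-0.35],"twist":0,"hand":0},
  {"translation":[0,-0.15,-0.35],"twist":0,"hand":0},
  {"translation":[0,-0.15,-0.35],"twist":0,"hand":0},
  {"translation":[0,-0.1,-0.35],"twist":0,"hand":0},
  {"translation":[0,-0.1,-0.35],"twist":0,"hand":0},
  {"translation":[0,0,-0.35],"twist":0,"hand":0},
])

```text
time: 18.2
tool_pos: [-0.01, -0.4964, 0.7746]
tool_rot: [-0.132, 0.989, -0.062, 0.01]
contact_force: [-1.1, -0.2, -0.6]
gripper_width: 0.295
grasp_force: 60.2
```

```bash
python3 st.py
```

```text
t 18.2 q [-1.737  0.139  0.648 -0.015  2.62  -0.053] pos [-0.01   -0.4964  0.7746] F [-1.1 -0.2 -0.6] w 0.295 60.2
tilt 15.19 az 1.432 tool x,y,z
 [[ 0.992 -0.125  0.004]
 [-0.119 -0.958 -0.262]
 [ 0.036  0.26  -0.965]]
fk err mm [0.  0.3 0. ]
rot err to socket grasp (world) deg [14.71 -1.69 -0.39] in tool [14.81 -0.03  0.47]
TCP in socket mm [-44.6 516.7 822.2]
```

>>> apply_moves([
  {"translation":[0,-0.1,-0.4],"twist":0,"hand":0},
  {"translation":[0,-0.1,-0.4],"twist":0,"hand":0},
  {"translation":[0,-0.1,-0.4],"twist":0,"hand":0},
  {"translation":[0,-0.1,-0.4],"twist":0,"hand":0},
  {"translation":[0,-0.1,-0.4],"twist":0,"hand":0},
  {"translation":[0,0,-0.4],"twist":0,"hand":0},
  {"translation":[0,0,-0.4],"twist":0,"hand":0},
])

```text
time: 18.9
tool_pos: [-0.0107, -0.4676, 0.8629]
tool_rot: [-0.026, 0.998, -0.062, -0.002]
contact_force: [0.2, -0.3, -1.1]
gripper_width: 0.297
grasp_force: 60.2
```

```bash
python3 st.py
```

```text
t 18.9 q [-1.748  0.151  0.422 -0.019  2.619 -0.069] pos [-0.0107 -0.4676  0.8629] F [ 0.2 -0.3 -1.1] w 0.297 60.2
tilt 2.97 az 1.581 tool x,y,z
 [[ 0.992 -0.123 -0.007]
 [-0.123 -0.991 -0.051]
 [-0.001  0.052 -0.999]]
fk err mm [0.  0.1 0. ]
rot err to socket grasp (world) deg [26.79 -3.84 -0.59] in tool [27.06  0.53  0.38]
TCP in socket mm [ 24.1 521.2 884.5]
```

>>> apply_moves([
  {"translation":[0,0,-0.4],"twist":0,"hand":0},
  {"translation":[0,0,-0.3],"twist":0,"hand":0},
])

```text
time: 19.1
tool_pos: [-0.0107, -0.4621, 0.8818]
tool_rot: [-0.001, 0.998, -0.062, -0.005]
contact_force: [-0.5, 0.8, -0.5]
gripper_width: 0.299
grasp_force: 60.2
```

```bash
python3 st.py
python3 - <<'E'
from pathck import *
path([(.1,-.5,.65),(.4,-.4,.4),(.456,-.325,.2),(.456,-.325,.13)])
E
```

```text
t 19.1 q [-1.75   0.163  0.36  -0.019  2.619 -0.072] pos [-0.0107 -0.4621  0.8818] F [-0.5  0.8 -0.5] w 0.299 60.2
tilt 0.56 az 2.869 tool x,y,z
 [[ 0.992 -0.123 -0.01 ]
 [-0.123 -0.992 -0.001]
 [-0.009  0.003 -1.   ]]
fk err mm [0.  0.1 0.1]
rot err to socket grasp (world) deg [29.6  -4.35 -0.63] in tool [29.92  0.67  0.35]
TCP in socket mm [ 38.3 522.  898.1]
-> [ 0.1  -0.5   0.65] n 6 tool [1.168 0.243 2.307] per row [0.195 0.04  0.384] err 0.0 maxdq 0.2 q [-1.51 -0.14  1.14 -0.01  2.14  0.17]
-> [ 0.4 -0.4  0.4] n 9 tool [ 2.878 -1.359  2.474] per row [ 0.32  -0.151  0.275] err 0.0 maxdq 0.08 q [-0.91 -0.13  1.55 -0.01  1.73  0.78]
-> [ 0.456 -0.325  0.2  ] n 5 tool [ 0.482 -0.81   1.997] per row [ 0.096 -0.162  0.399] err 0.0 maxdq 0.07 q [-0.75 -0.06  1.81 -0.    1.39  0.95]
-> [ 0.456 -0.325  0.13 ] n 2 tool [0.007 0.001 0.7  ] per row [0.003 0.001 0.35 ] err 0.0 maxdq 0.06 q [-0.75  0.01  1.87 -0.    1.27  0.95]
```

>>> apply_moves([
  {"translation":[0.15,0.03,0.28],"twist":-0.14,"hand":0},
  {"translation":[0.15,0.03,0.29],"twist":0,"hand":0},
  {"translation":[0.15,0.03,0.29],"twist":0,"hand":0},
  {"translation":[0.15,0.03,0.29],"twist":0,"hand":0},
  {"translation":[0.15,0.03,0.29],"twist":0,"hand":0},
  {"translation":[0.15,0.03,0.29],"twist":0,"hand":0},
  {"translation":[0.15,0.03,0.29],"twist":0,"hand":0},
  {"translation":[0.12,0.03,0.29],"twist":0,"hand":0},
])

```text
time: 19.9
tool_pos: [0.1014, -0.4985, 0.6472]
tool_rot: [-0.002, 0.998, -0.055, -0.004]
contact_force: [0.1, -0.0, -1.9]
gripper_width: 0.295
grasp_force: 60.3
```

>>> apply_moves([
  {"translation":[0.36,-0.17,0.3],"twist":0,"hand":0},
  {"translation":[0.36,-0.17,0.31],"twist":0,"hand":0},
  {"translation":[0.36,-0.17,0.31],"twist":0,"hand":0},
  {"translation":[0.36,-0.17,0.31],"twist":0,"hand":0},
  {"translation":[0.36,-0.17,0.31],"twist":0,"hand":0},
  {"translation":[0.36,-0.17,0.31],"twist":0,"hand":0},
  {"translation":[0.36,-0.17,0.31],"twist":0,"hand":0},
  {"translation":[0.36,-0.17,0.31],"twist":0,"hand":0},
])

```text
time: 20.7
tool_pos: [0.3985, -0.3935, 0.4003]
tool_rot: [-0.002, 0.998, -0.055, -0.004]
contact_force: [-0.1, -1.0, -1.6]
gripper_width: 0.296
grasp_force: 60.3
```

>>> apply_moves([
  {"translation":[0.1,-0.16,0.4],"twist":0,"hand":0},
  {"translation":[0.1,-0.16,0.4],"twist":0,"hand":0},
  {"translation":[0.1,-0.16,0.4],"twist":0,"hand":0},
  {"translation":[0.1,-0.16,0.4],"twist":0,"hand":0},
  {"translation":[0,0,0],"twist":0,"hand":0},
])

```text
time: 21.2
tool_pos: [0.4408, -0.3302, 0.2336]
tool_rot: [-0.007, 0.999, -0.053, -0.009]
contact_force: [-0.6, 0.0, -2.5]
gripper_width: 0.297
grasp_force: 60.0
```

```bash
python3 st.py
python3 - <<'E'
from pathck import *
path([(.456,-.325,.2),(.456,-.325,.13)])
im=grab_frame("scene");cv2.imwrite("pics/s3.png",cv2.resize(im[100:330,280:480,::-1],None,fx=2.6,fy=2.6,interpolation=cv2.INTER_CUBIC))
E
```

```text
t 21.2 q [-7.770e-01 -9.700e-02  1.793e+00 -1.000e-03  1.469e+00  9.010e-01] pos [ 0.4408 -0.3302  0.2336] F [-0.6  0.  -2.5] w 0.297 60.0
tilt 1.35 az 2.427 tool x,y,z
 [[ 0.994 -0.107 -0.019]
 [-0.107 -0.994 -0.013]
 [-0.018  0.015 -1.   ]]
fk err mm [-0.   0.  -0.2]
rot err to socket grasp (world) deg [28.89 -4.57 -1.72] in tool [29.24  1.48  1.13]
TCP in socket mm [-120.9   91.9  241.5]
-> [ 0.456 -0.325  0.2  ] n 1 tool [ 0.152 -0.063  0.334] per row [ 0.152 -0.063  0.334] err 0.0 maxdq 0.06 q [-0.75 -0.05  1.8  -0.    1.41  0.93]
-> [ 0.456 -0.325  0.13 ] n 2 tool [0.014 0.009 0.7  ] per row [0.007 0.005 0.35 ] err 0.0 maxdq 0.06 q [-0.75  0.02  1.86 -0.    1.29  0.93]
```

View pics/s3.png

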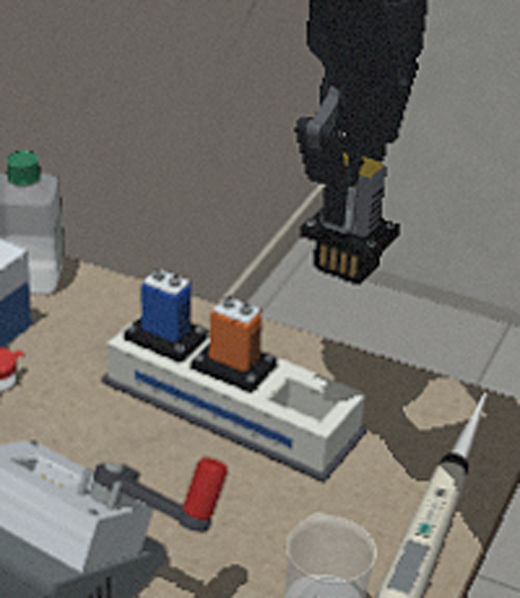

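Plug held upright at (355,240), empty hole at (310,395), lever open. Lowering into the rack.

>>> apply_moves([
  {"translation":[0.15,-0.06,0.33],"twist":0,"hand":0},
  {"translation":[0,0,0.35],"twist":0,"hand":0},
  {"translation":[0,0,0.35],"twist":0,"hand":0},
  {"translation":[0,0,0],"twist":0,"hand":0},
])

```text
time: 21.65
tool_pos: [0.4554, -0.3289, 0.1353]
tool_rot: [-0.005, 0.998, -0.055, -0.007]
contact_force: [-1.1, 0.3, -1.5]
gripper_width: 0.297
grasp_force: 60.1
```

```bash
python3 st.py "[.456,-.325,.12]" "[.456,-.325,.08]"
```

```text
t 21.65 q [-0.757  0.016  1.855 -0.002  1.288  0.925] pos [ 0.4554 -0.3289  0.1353] F [-1.1  0.3 -1.5] w 0.297 60.1
tilt 0.97 az 2.514 tool x,y,z
 [[ 0.994 -0.11  -0.015]
 [-0.11  -0.994 -0.008]
 [-0.014  0.01  -1.   ]]
fk err mm [-0.   0.  -0.3]
rot err to socket grasp (world) deg [29.21 -4.39 -1.45] in tool [29.53  1.16  1.01]
TCP in socket mm [-167.3   77.5  154.8]
to [ 0.456 -0.325  0.12 ] tool units(100mm) [ 0.004 -0.038  0.153]
to [ 0.456 -0.325  0.08 ] tool units(100mm) [ 0.01  -0.035  0.553]
```

>>> apply_moves([
  {"translation":[0,-0.035,0.1],"twist":0,"hand":0},
  {"translation":[0,0,0.1],"twist":0,"hand":0},
  {"translation":[0,0,0.1],"twist":0,"hand":0},
  {"translation":[0,0,0],"twist":0,"hand":0},
])

```text
time: 22.05
tool_pos: [0.457, -0.3256, 0.1073]
tool_rot: [-0.003, 0.998, -0.055, -0.005]
contact_force: [-0.6, 0.1, -1.7]
gripper_width: 0.296
grasp_force: 60.1
```

```bash
python3 st.py "[.456,-.325,.08]"
```

```text
t 22.05 q [-0.751  0.045  1.876 -0.002  1.232  0.93 ] pos [ 0.457  -0.3256  0.1073] F [-0.6  0.1 -1.7] w 0.296 60.1
tilt 0.67 az 2.541 tool x,y,z
 [[ 0.994 -0.11  -0.01 ]
 [-0.11  -0.994 -0.006]
 [-0.01   0.007 -1.   ]]
fk err mm [-0.   0.  -0.3]
rot err to socket grasp (world) deg [29.4  -4.16 -1.42] in tool [29.69  0.92  1.11]
TCP in socket mm [-178.3   76.3  128.8]
to [ 0.456 -0.325  0.08 ] tool units(100mm) [-0.008 -0.004  0.273]
```

>>> apply_moves([
  {"translation":[0,0,0.08],"twist":0,"hand":0},
  {"translation":[0,0,0.08],"twist":0,"hand":0},
  {"translation":[0,0,0],"twist":0,"hand":0},
])

```text
time: 22.35
tool_pos: [0.4573, -0.3255, 0.0909]
tool_rot: [-0.003, 0.998, -0.055, -0.004]
contact_force: [0.9, -0.6, -1.9]
gripper_width: 0.297
grasp_force: 60.0
```

>>> apply_moves([
  {"translation":[0,0,0.07],"twist":0,"hand":0},
  {"translation":[0,0,0.05],"twist":0,"hand":0},
  {"translation":[0,0,0],"twist":0,"hand":0},
])

```text
time: 22.65
tool_pos: [0.4573, -0.3255, 0.0792]
tool_rot: [-0.003, 0.998, -0.055, -0.004]
contact_force: [1.9, -0.1, -3.0]
gripper_width: 0.295
grasp_force: 60.0
```

>>> apply_moves([
  {"translation":[0,0,0.02],"twist":0,"hand":0},
  {"translation":[0,0,0.01],"twist":0,"hand":0},
  {"translation":[0,0,0],"twist":0,"hand":0},
])

```text
time: 22.95
tool_pos: [0.4574, -0.3257, 0.0786]
tool_rot: [-0.003, 0.998, -0.055, -0.005]
contact_force: [-1.8, 3.7, 6.4]
gripper_width: 0.296
grasp_force: 61.1
```

>>> apply_moves([
  {"translation":[0,0,0],"twist":0,"hand":0.6},
  {"translation":[0,0,0],"twist":0,"hand":0.6},
  {"translation":[0,0,-0.3],"twist":0,"hand":0.6},
  {"translation":[0,0,-0.4],"twist":0,"hand":0.8},
  {"translation":[0,0,-0.3],"twist":0,"hand":0.8},
  {"translation":[0.4,0,0],"twist":0,"hand":0.8},
  {"translation":[0.45,0,0],"twist":0,"hand":0.8},
  {"translation":[0.44,0,0],"twist":0.2,"hand":0.8},
])

```text
time: 23.75
tool_pos: [0.5876, -0.3407, 0.1762]
tool_rot: [-0.002, 0.998, -0.065, -0.004]
contact_force: [-0.8, -0.2, 0.5]
gripper_width: 0.802
grasp_force: 0.0
```

```bash
python3 st.py "[.586,-.339,.079]"
python3 - <<'E'
from h import *
im=grab_frame("top");cv2.imwrite("pics/t4.png",cv2.resize(im[190:310,220:420,::-1],None,fx=4,fy=4,interpolation=cv2.INTER_CUBIC))
E
```

```text
t 23.75 q [-6.350e-01  2.380e-01  1.540e+00 -1.000e-03  1.374e+00  1.067e+00] pos [ 0.5876 -0.3407  0.1762] F [-0.8 -0.2  0.5] w 0.802 0.0
tilt 0.56 az 2.588 tool x,y,z
 [[ 0.991 -0.13  -0.009]
 [-0.13  -0.991 -0.004]
 [-0.008  0.005 -1.   ]]
fk err mm [ 0.  -0.  -0.3]
rot err to socket grasp (world) deg [29.45 -4.4  -0.22] in tool [29.77  0.52 -0.05]
TCP in socket mm [-141.9  -55.   187.4]
to [ 0.586 -0.339  0.079] tool units(100mm) [-0.009 -0.011  0.973]
```

View pics/t4.png

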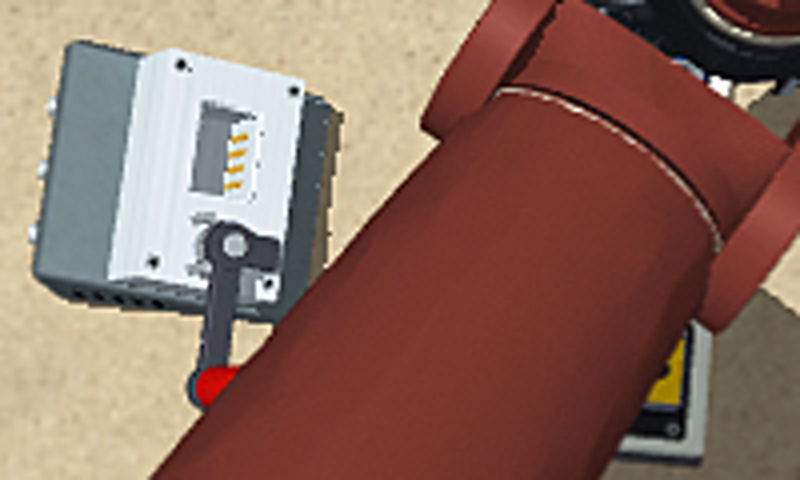

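The dummy stands in the rack at (670,370); the socket is empty (225,150) and the lever open. Now I'll grasp the blue module.

>>> apply_moves([
  {"translation":[-0.01,-0.01,0.45],"twist":0,"hand":0.8},
  {"translation":[0,0,0.4],"twist":0,"hand":0.8},
  {"translation":[0,0,0.13],"twist":0,"hand":0.7},
  {"translation":[0,0,0],"twist":0,"hand":0.4},
  {"translation":[0,0,0],"twist":0,"hand":0.35},
  {"translation":[0,0,0],"twist":0,"hand":0.31},
  {"translation":[0,0,0],"twist":0,"hand":0},
  {"translation":[0,0,0],"twist":0,"hand":0},
])

```text
time: 24.6
tool_pos: [0.5861, -0.3398, 0.0811]
tool_rot: [-0.001, 0.998, -0.065, -0.002]
contact_force: [0.3, 0.7, 6.6]
gripper_width: 0.299
grasp_force: 59.6
```

>>> apply_moves([
  {"translation":[0,0,0],"twist":0,"hand":0},
  {"translation":[0,0,0],"twist":0,"hand":0},
])

```text
time: 24.8
tool_pos: [0.5861, -0.3398, 0.0811]
tool_rot: [-0.001, 0.998, -0.065, -0.002]
contact_force: [-0.6, 0.5, 7.1]
gripper_width: 0.298
grasp_force: 59.6
```

```bash
python3 st.py
python3 - <<'E'
from h import *
o=[((15.5,-21.5,0),tc(207,100)),((-15.5,-21.5,0),tc(258,113)),((-15.5,21.5,0),tc(243,200)),((15.5,21.5,0),tc(192,191))]
for l,(n,uv) in o: print((proj(n,SK[0]+Rs(SK[1])@np.array(l)/1000)[0]-uv).round(2))
E
```

```text
t 24.8 q [-6.350e-01  3.270e-01  1.601e+00 -1.000e-03  1.219e+00  1.066e+00] pos [ 0.5861 -0.3398  0.0811] F [-0.6  0.5  7.1] w 0.298 59.6
tilt 0.31 az 2.617 tool x,y,z
 [[ 0.992 -0.129 -0.005]
 [-0.129 -0.992 -0.002]
 [-0.005  0.003 -1.   ]]
fk err mm [ 0.1 -0.  -0.3]
rot err to socket grasp (world) deg [29.59 -4.18 -0.23] in tool [29.88  0.32  0.08]
TCP in socket mm [-188.8  -53.5  104.7]
[-0.86  1.54]
[0.53 1.52]
[1.4  1.13]
[-0.13  0.43]
```

>>> apply_moves([
  {"translation":[0,0,-0.1],"twist":0,"hand":0},
  {"translation":[0,0,-0.2],"twist":0,"hand":0},
  {"translation":[0,0,-0.3],"twist":0,"hand":0},
  {"translation":[0,0,-0.5],"twist":0,"hand":0},
  {"translation":[0,0,-0.5],"twist":0,"hand":0},
  {"translation":[0,0,-0.5],"twist":-1,"hand":0},
  {"translation":[0,0,-0.5],"twist":-1,"hand":0},
  {"translation":[0,0,0],"twist":-1,"hand":0},
])

```text
time: 25.6
tool_pos: [0.5889, -0.3417, 0.35]
tool_rot: [0.002, 0.996, 0.087, 0.002]
contact_force: [-0.4, 0.3, -0.3]
gripper_width: 0.298
grasp_force: 58.9
```

```bash
python3 st.py|head -1
python3 - <<'E'
from pathck import *
path([(.5,.0,.55),(.3,.35,.7),(-.03,.52,.8)])
E
```

```text
t 25.6 q [-6.350e-01  1.410e-01  1.360e+00 -1.000e-03  1.634e+00  7.620e-01] pos [ 0.5889 -0.3417  0.35  ] F [-0.4  0.3 -0.3] w 0.298 58.9
-> [0.5  0.   0.55] n 9 tool [-0.274 -3.509 -2.02 ] per row [-0.03  -0.39  -0.224] err 0.0 maxdq 0.07 q [-0.15 -0.25  1.41 -0.    1.98  1.25]
-> [0.3  0.35 0.7 ] n 9 tool [-1.356 -3.786 -1.526] per row [-0.151 -0.421 -0.17 ] err 0.0 maxdq 0.1 q [ 0.7  -0.2   1.1  -0.01  2.24  2.1 ]
-> [-0.03  0.52  0.8 ] n 8 tool [-2.95  -2.242 -1.024] per row [-0.369 -0.28  -0.128] err 0.0 maxdq 0.11 q [ 1.49  0.1   0.62 -0.01  2.43  2.88]
```

>>> apply_moves([
  {"translation":[-0.03,-0.39,-0.22],"twist":0,"hand":0},
  {"translation":[-0.03,-0.39,-0.22],"twist":0,"hand":0},
  {"translation":[-0.03,-0.39,-0.22],"twist":0,"hand":0},
  {"translation":[-0.03,-0.39,-0.22],"twist":0,"hand":0},
  {"translation":[-0.03,-0.39,-0.22],"twist":0,"hand":0},
  {"translation":[-0.03,-0.39,-0.22],"twist":0,"hand":0},
  {"translation":[-0.03,-0.39,-0.22],"twist":0,"hand":0},
  {"translation":[-0.03,-0.39,-0.22],"twist":0,"hand":0},
])

```text
time: 26.4
tool_pos: [0.5106, -0.0363, 0.5174]
tool_rot: [-0.003, 0.996, 0.085, -0.004]
contact_force: [0.7, 0.7, -2.0]
gripper_width: 0.298
grasp_force: 59.2
```

>>> apply_moves([
  {"translation":[-0.03,-0.39,-0.22],"twist":0,"hand":0},
  {"translation":[-0.15,-0.42,-0.17],"twist":0,"hand":0},
  {"translation":[-0.15,-0.42,-0.17],"twist":0,"hand":0},
  {"translation":[-0.15,-0.42,-0.17],"twist":0,"hand":0},
  {"translation":[-0.15,-0.42,-0.17],"twist":0,"hand":0},
  {"translation":[-0.15,-0.42,-0.17],"twist":0,"hand":0},
  {"translation":[-0.15,-0.42,-0.17],"twist":0,"hand":0},
  {"translation":[-0.15,-0.42,-0.17],"twist":0,"hand":0},
])

```text
time: 27.2
tool_pos: [0.3483, 0.2722, 0.6616]
tool_rot: [-0.003, 0.996, 0.085, -0.004]
contact_force: [1.2, 1.2, -2.1]
gripper_width: 0.302
grasp_force: 59.3
```

>>> apply_moves([
  {"translation":[-0.15,-0.42,-0.17],"twist":0,"hand":0},
  {"translation":[-0.15,-0.42,-0.17],"twist":0,"hand":0},
  {"translation":[-0.36,-0.28,-0.13],"twist":0,"hand":0},
  {"translation":[-0.36,-0.28,-0.13],"twist":0,"hand":0},
  {"translation":[-0.36,-0.28,-0.13],"twist":0,"hand":0},
  {"translation":[-0.36,-0.28,-0.13],"twist":0,"hand":0},
  {"translation":[-0.36,-0.28,-0.13],"twist":0,"hand":0},
  {"translation":[-0.36,-0.28,-0.13],"twist":0,"hand":0},
])

```text
time: 28.0
tool_pos: [0.064, 0.4769, 0.7772]
tool_rot: [-0.004, 0.996, 0.085, -0.004]
contact_force: [0.5, 0.8, -2.3]
gripper_width: 0.3
grasp_force: 59.5
```

```bash
python3 st.py "[-.03,.52,.8]"
```

```text
t 28.0 q [ 1.277 -0.046  0.817  0.014  2.367  2.688] pos [0.064  0.4769 0.7772] F [ 0.5  0.8 -2.3] w 0.3 59.5
tilt 0.61 az 2.468 tool x,y,z
 [[ 0.986  0.169 -0.007]
 [ 0.169 -0.986 -0.008]
 [-0.008  0.007 -1.   ]]
fk err mm [-0.  -0.1  0. ]
rot err to socket grasp (world) deg [ 29.66   0.16 -17.06] in tool [29.38  5.   16.81]
TCP in socket mm [800.6 571.9 337.2]
to [-0.03  0.52  0.8 ] tool units(100mm) [-0.855 -0.586 -0.217]
```

>>> apply_moves([
  {"translation":[-0.43,-0.25,-0.11],"twist":0,"hand":0},
  {"translation":[-0.43,-0.25,-0.11],"twist":0,"hand":0},
  {"translation":[0,0,-0.5],"twist":0,"hand":0},
  {"translation":[0,0,-0.5],"twist":0,"hand":0},
  {"translation":[0,0,-0.5],"twist":0,"hand":0},
  {"translation":[0,0,-0.5],"twist":0,"hand":0},
  {"translation":[0,0,-0.5],"twist":0,"hand":0},
  {"translation":[0,0,-0.5],"twist":0,"hand":0},
])

```text
time: 28.8
tool_pos: [-0.0222, 0.4517, 0.9302]
tool_rot: [-0.072, 0.994, 0.084, 0.005]
contact_force: [-0.4, -0.4, -0.7]
gripper_width: 0.298
grasp_force: 62.7
```

>>> apply_moves([
  {"translation":[0,0,-0.5],"twist":0,"hand":0},
  {"translation":[0,0,-0.5],"twist":0,"hand":0},
  {"translation":[0,0,-0.5],"twist":0,"hand":0},
  {"translation":[0,0,-0.5],"twist":0,"hand":0},
])

```text
time: 29.2
tool_pos: [-0.022, 0.3874, 0.9753]
tool_rot: [-0.13, 0.988, 0.084, 0.014]
contact_force: [0.7, -1.0, -2.0]
gripper_width: 0.299
grasp_force: 62.7
```

```bash
python3 st.py
```

```text
t 29.2 q [1.411 0.147 0.115 0.072 2.619 2.88 ] pos [-0.022   0.3874  0.9753] F [ 0.7 -1.  -2. ] w 0.299 62.7
tilt 14.99 az 1.55 tool x,y,z
 [[ 0.986  0.162  0.049]
 [ 0.169 -0.952 -0.254]
 [ 0.005  0.259 -0.966]]
fk err mm [-0.   0.   0.1]
rot err to socket grasp (world) deg [ 15.28   3.02 -16.44] in tool [14.74  3.88 16.74]
TCP in socket mm [813.  645.3 558.8]
```

>>> apply_moves([
  {"translation":[0.35,0,-0.3],"twist":0,"hand":0},
  {"translation":[0.05,0,-0.5],"twist":0,"hand":0},
  {"translation":[0,0,-0.5],"twist":0,"hand":0},
  {"translation":[0,0,-0.5],"twist":0,"hand":0},
  {"translation":[0,0,-0.5],"twist":0,"hand":0},
])

```text
time: 29.7
tool_pos: [0.0092, 0.3059, 1.0182]
tool_rot: [-0.194, 0.977, 0.082, 0.028]
contact_force: [0.2, 0.2, -1.9]
gripper_width: 0.293
grasp_force: 62.7
```

```bash
python3 st.py
```

```text
t 29.7 q [1.188 0.042 0.091 0.249 2.62  2.83 ] pos [0.0092 0.3059 1.0182] F [ 0.2  0.2 -1.9] w 0.293 62.7
tilt 22.61 az 1.513 tool x,y,z
 [[ 0.985  0.15   0.086]
 [ 0.172 -0.911 -0.375]
 [ 0.022  0.384 -0.923]]
fk err mm [-0.1  0.1  0.2]
rot err to socket grasp (world) deg [  7.88   5.03 -15.89] in tool [ 7.15  2.72 16.78]
TCP in socket mm [768.1 603.7 634.2]
```

>>> apply_moves([
  {"translation":[0,0,-0.5],"twist":0,"hand":0},
  {"translation":[0,0,-0.5],"twist":0,"hand":0},
  {"translation":[0,0,-0.5],"twist":0,"hand":0},
  {"translation":[0,0,-0.5],"twist":0,"hand":0},
])

```text
time: 30.1
tool_pos: [-0.0023, 0.229, 1.0468]
tool_rot: [-0.249, 0.964, 0.082, 0.04]
contact_force: [1.6, -0.4, -1.8]
gripper_width: 0.292
grasp_force: 62.7
```

```bash
python3 st.py
```

```text
t 30.1 q [ 0.894 -0.073  0.088  0.587  2.62   2.88 ] pos [-0.0023  0.229   1.0468] F [ 1.6 -0.4 -1.8] w 0.292 62.7
tilt 29.19 az 1.495 tool x,y,z
 [[ 0.983  0.138  0.118]
 [ 0.178 -0.863 -0.473]
 [ 0.037  0.486 -0.873]]
fk err mm [-0.2  0.1  0.2]
rot err to socket grasp (world) deg [  1.53   6.82 -15.47] in tool [ 0.61  1.71 16.88]
TCP in socket mm [715.1 604.9 697.9]
```

Run:
```python
from pathck import *
T=R.from_quat(np.roll(state()['tool_rot'],-1)).as_matrix()
q,p=path([(.3,.35,.75),(.5,.0,.45),sk(0,0,160)])
T2=T@R.from_euler('z',.293).as_matrix();print(ik(p,T2,q))
```

```text
-> [0.3  0.35 0.75] n 9 tool [2.789 0.899 3.291] per row [0.31  0.1   0.366] err 0.0 maxdq 0.31 q [ 0.45 -0.37  1.21  0.48  1.99  2.12]
-> [0.5  0.   0.45] n 11 tool [1.129 4.795 0.991] per row [0.103 0.436 0.09 ] err 0.0 maxdq 0.1 q [-0.4  -0.28  1.65  0.51  1.9   1.14]
-> [ 0.551 -0.198  0.223] n 7 tool [-0.04   2.872  1.033] per row [-0.006  0.41   0.148] err 0.0 maxdq 0.07 q [-0.66  0.11  1.66  0.42  1.66  0.72]
(array([-0.6566199 ,  0.11090732,  1.65710462,  0.42165397,  1.66243272,
        1.01476793]), np.float64(1.2146200650186146e-14))
```

>>> apply_moves([
  {"translation":[0.15,0.05,0.18],"twist":0,"hand":0},
  {"translation":[0.15,0.05,0.18],"twist":0,"hand":0},
  {"translation":[0.2,0.06,0.24],"twist":0,"hand":0},
  {"translation":[0.2,0.06,0.24],"twist":0,"hand":0},
  {"translation":[0.25,0.08,0.3],"twist":0,"hand":0},
  {"translation":[0.3,0.1,0.35],"twist":0,"hand":0},
  {"translation":[0.3,0.1,0.35],"twist":0,"hand":0},
  {"translation":[0.3,0.1,0.35],"twist":0,"hand":0},
])

```text
time: 30.9
tool_pos: [0.2002, 0.3104, 0.8469]
tool_rot: [-0.248, 0.965, 0.08, 0.04]
contact_force: [0.2, 0.7, -2.1]
gripper_width: 0.299
grasp_force: 62.6
```

>>> apply_moves([
  {"translation":[0.3,0.1,0.36],"twist":0,"hand":0},
  {"translation":[0.3,0.1,0.36],"twist":0,"hand":0},
  {"translation":[0.3,0.1,0.36],"twist":0,"hand":0},
  {"translation":[0.1,0.44,0.09],"twist":0,"hand":0},
  {"translation":[0.1,0.44,0.09],"twist":0,"hand":0},
  {"translation":[0.1,0.44,0.09],"twist":0,"hand":0},
  {"translation":[0.1,0.44,0.09],"twist":0,"hand":0},
  {"translation":[0.1,0.44,0.09],"twist":0,"hand":0},
])

```text
time: 31.7
tool_pos: [0.3869, 0.1865, 0.6119]
tool_rot: [-0.247, 0.965, 0.081, 0.04]
contact_force: [-0.2, 2.1, -1.1]
gripper_width: 0.297
grasp_force: 62.7
```

>>> apply_moves([
  {"translation":[0.1,0.44,0.09],"twist":0,"hand":0},
  {"translation":[0.1,0.44,0.09],"twist":0,"hand":0},
  {"translation":[0.1,0.44,0.09],"twist":0,"hand":0},
  {"translation":[0.1,0.44,0.09],"twist":0,"hand":0},
])

```text
time: 32.1
tool_pos: [0.4587, 0.057, 0.5022]
tool_rot: [-0.246, 0.965, 0.08, 0.041]
contact_force: [1.2, -0.1, -2.2]
gripper_width: 0.299
grasp_force: 62.7
```

```bash
python3 st.py;  python3 - <<'E'
from pathck import *
q,p=path([sk(0,0,160)])
E
```

```text
t 32.1 q [-0.313 -0.391  1.651  0.532  1.954  1.277] pos [0.4587 0.057  0.5022] F [ 1.2 -0.1 -2.2] w 0.299 62.7
tilt 28.93 az 1.491 tool x,y,z
 [[ 0.984  0.135  0.118]
 [ 0.175 -0.866 -0.469]
 [ 0.039  0.482 -0.875]]
fk err mm [-0.1  0.4 -0. ]
rot err to socket grasp (world) deg [  1.8    6.79 -15.27] in tool [ 0.88  1.6  16.71]
TCP in socket mm [347.8 125.3 281.1]
-> [ 0.551 -0.198  0.223] n 8 tool [0.236 3.678 1.245] per row [0.03  0.46  0.156] err 0.0 maxdq 0.09 q [-0.66  0.11  1.66  0.42  1.66  0.73]
```

>>> apply_moves([
  {"translation":[0.03,0.45,0.15],"twist":0,"hand":0},
  {"translation":[0.03,0.45,0.15],"twist":0,"hand":0},
  {"translation":[0.03,0.45,0.15],"twist":0,"hand":0},
  {"translation":[0.03,0.45,0.15],"twist":0,"hand":0},
  {"translation":[0.03,0.45,0.15],"twist":0,"hand":0},
  {"translation":[0.03,0.45,0.15],"twist":0,"hand":0},
  {"translation":[0.03,0.45,0.15],"twist":0,"hand":0},
  {"translation":[0.03,0.45,0.15],"twist":0,"hand":0},
])

```text
time: 32.9
tool_pos: [0.5499, -0.1934, 0.2306]
tool_rot: [-0.246, 0.965, 0.08, 0.04]
contact_force: [1.5, -0.5, -1.0]
gripper_width: 0.297
grasp_force: 62.7
```

>>> apply_moves([
  {"translation":[0,0,0],"twist":1,"hand":0},
  {"translation":[0,0,0],"twist":1,"hand":0},
  {"translation":[0,0,0],"twist":0.92,"hand":0},
  {"translation":[0,0,0],"twist":0,"hand":0},
  {"translation":[0,0,0],"twist":0,"hand":0},
])

```text
time: 33.4
tool_pos: [0.5495, -0.1921, 0.2315]
tool_rot: [-0.249, 0.967, -0.06, 0.004]
contact_force: [0.1, 1.3, -1.6]
gripper_width: 0.297
grasp_force: 62.7
```

```bash
cat > ins.py <<'E'
from pathck import *
s=state();T=R.from_quat(np.roll(s['tool_rot'],-1)).as_matrix();S=Rs(SK[1]);p=np.array(s['tool_pos'])
loc=lambda d:(S.T@(p+T@[-.001,0,d]-SK[0])*1e3).round(1)
print("plug origin in socket",loc(.0391),"tip",loc(.0691),"F tool",(T.T@s['contact_force']).round(1))
print("unit socket axes in tool",(T.T@S).round(3).tolist())
E
python3 st.py; python3 ins.py;python3 - <<'E'
from h import *
im=grab_frame("scene");cv2.imwrite("pics/s5.png",cv2.resize(im[140:340,240:420,::-1],None,fx=3,fy=3,interpolation=cv2.INTER_CUBIC))
E
```

```text
t 33.4 q [-0.649  0.092  1.663  0.42   1.668  1.028] pos [ 0.5495 -0.1921  0.2315] F [ 0.1  1.3 -1.6] w 0.297 62.7
tilt 28.89 az 1.494 tool x,y,z
 [[ 0.993 -0.118 -0.023]
 [-0.114 -0.868 -0.483]
 [ 0.037  0.482 -0.876]]
fk err mm [ 0.   0.4 -0.2]
rot err to socket grasp (world) deg [ 0.96 -1.45 -0.83] in tool [1.14 1.55 0.06]
TCP in socket mm [  9.    2.3 164.1]
plug origin in socket [  8.2   4.3 125. ] tip [ 7.6  5.1 95.1] F tool [-0.  -0.4  2. ]
unit socket axes in tool [[0.001, -1.0, -0.027], [-1.0, -0.001, 0.02], [-0.02, 0.027, -0.999]]
```

View pics/s5.png

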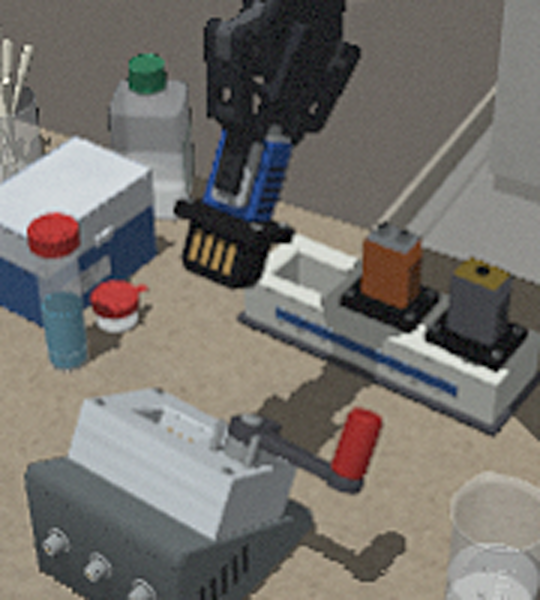

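Blue module's held above the socket at the right lean; the dummy is seated (480,300) and the orange undisturbed. Moving to the mouth.

>>> apply_moves([
  {"translation":[0.07,0.08,0.2],"twist":0,"hand":0},
  {"translation":[0.01,-0.01,0.3],"twist":0,"hand":0},
  {"translation":[0.01,-0.01,0.3],"twist":0,"hand":0},
  {"translation":[0,0,0.08],"twist":0,"hand":0},
  {"translation":[0,0,0],"twist":0,"hand":0},
  {"translation":[0,0,0],"twist":0,"hand":0},
])

```text
time: 34.05
tool_pos: [0.5614, -0.1567, 0.152]
tool_rot: [-0.249, 0.966, -0.061, 0.004]
contact_force: [0.4, 0.1, -0.8]
gripper_width: 0.299
grasp_force: 62.6
```

```bash
python3 st.py|sed -n 1,2p; python3 ins.py
```

```text
t 34.05 q [-0.591  0.154  1.736  0.435  1.522  1.024] pos [ 0.5614 -0.1567  0.152 ] F [ 0.4  0.1 -0.8] w 0.299 62.6
tilt 28.88 az 1.493 tool x,y,z
plug origin in socket [ 0.2 -2.8 37.9] tip [-0.4 -2.   7.9] F tool [0.4 0.3 0.8]
unit socket axes in tool [[-0.001, -1.0, -0.026], [-1.0, 0.0, 0.02], [-0.02, 0.026, -0.999]]
```

>>> apply_moves([
  {"translation":[0,0,0.08],"twist":0,"hand":0},
  {"translation":[0,0,0.06],"twist":0,"hand":0},
  {"translation":[0,0,0],"twist":0,"hand":0},
])

```text
time: 34.35
tool_pos: [0.5605, -0.1495, 0.1384]
tool_rot: [-0.25, 0.966, -0.061, 0.002]
contact_force: [-3.6, -0.5, 0.3]
gripper_width: 0.293
grasp_force: 62.7
```

```bash
python3 ins.py
```

```text
plug origin in socket [-0.5 -0.8 22.5] tip [-1.   0.1 -7.5] F tool [-3.5  0.7 -0.6]
unit socket axes in tool [[-0.002, -1.0, -0.03], [-1.0, 0.001, 0.019], [-0.019, 0.03, -0.999]]
```

>>> apply_moves([
  {"translation":[-0.02,0,0.05],"twist":0,"hand":0},
  {"translation":[0,0,0.06],"twist":0,"hand":0},
  {"translation":[0,0,0],"twist":0,"hand":0},
])

```text
time: 34.65
tool_pos: [0.5591, -0.1429, 0.1274]
tool_rot: [-0.25, 0.966, -0.061, 0.002]
contact_force: [-0.2, -0.5, -2.1]
gripper_width: 0.298
grasp_force: 62.8
```

```bash
python3 ins.py
```

```text
plug origin in socket [-0.5  1.4  9.8] tip [ -1.    2.3 -20.1] F tool [-0.1  1.4  1.6]
unit socket axes in tool [[-0.002, -1.0, -0.03], [-1.0, 0.002, 0.018], [-0.018, 0.03, -0.999]]
```

Going in freely; about 10 mm left.

>>> apply_moves([
  {"translation":[0,0,0.05],"twist":0,"hand":0},
  {"translation":[0,0,0.03],"twist":0,"hand":0},
  {"translation":[0,0,0],"twist":0,"hand":0},
])

```text
time: 34.95
tool_pos: [0.5596, -0.1394, 0.121]
tool_rot: [-0.25, 0.966, -0.061, 0.002]
contact_force: [0.2, -0.6, -1.5]
gripper_width: 0.297
grasp_force: 62.8
```

>>> apply_moves([
  {"translation":[0,0,0.02],"twist":0,"hand":0},
  {"translation":[0,0,0.01],"twist":0,"hand":0},
  {"translation":[0,0,0],"twist":0,"hand":0},
])

```text
time: 35.25
tool_pos: [0.5602, -0.139, 0.1201]
tool_rot: [-0.25, 0.966, -0.061, 0.003]
contact_force: [-3.5, -2.9, 4.6]
gripper_width: 0.299
grasp_force: 63.6
```

```bash
python3 ins.py
```

```text
plug origin in socket [-0.7  0.8  1.5] tip [ -1.3   1.7 -28.5] F tool [-3.2  0.7 -5.6]
unit socket axes in tool [[-0.001, -1.0, -0.028], [-1.0, 0.001, 0.02], [-0.02, 0.028, -0.999]]
```

>>> apply_moves([
  {"translation":[0,0,0.02],"twist":0,"hand":0},
  {"translation":[0,0,0.02],"twist":0,"hand":0},
  {"translation":[0,0,0],"twist":0,"hand":0},
])

```text
time: 35.55
tool_pos: [0.5603, -0.139, 0.12]
tool_rot: [-0.249, 0.967, -0.06, 0.003]
contact_force: [-14.3, -9.8, 20.1]
gripper_width: 0.299
grasp_force: 65.9
```

```bash
python3 ins.py
```

```text
plug origin in socket [-0.8  0.7  1.4] tip [ -1.5   1.6 -28.6] F tool [-13.5   0.5 -22.9]
unit socket axes in tool [[0.0, -1.0, -0.028], [-1.0, -0.001, 0.022], [-0.022, 0.028, -0.999]]
```

>>> apply_moves([
  {"translation":[0,0,-0.03],"twist":0,"hand":0.45},
  {"translation":[0,0,0],"twist":0,"hand":0.5},
  {"translation":[0,0,-0.25],"twist":0,"hand":0.6},
  {"translation":[0,0,-0.35],"twist":0,"hand":0.6},
  {"translation":[0,0,-0.1],"twist":0,"hand":0},
  {"translation":[0,0,0],"twist":0,"hand":0},
  {"translation":[0,0,0],"twist":0,"hand":0},
])

```text
time: 36.25
tool_pos: [0.5571, -0.1709, 0.1779]
tool_rot: [-0.25, 0.966, -0.061, 0.002]
contact_force: [-0.1, 0.5, 0.5]
gripper_width: 0.09
grasp_force: 0.0
```

```bash
python3 st.py|sed -n '1,2p;7,8p'
python3 - <<'E'
from h import *
im=grab_frame("scene");cv2.imwrite("pics/s6.png",cv2.resize(im[200:340,240:420,::-1],None,fx=4,fy=4,interpolation=cv2.INTER_CUBIC))
E
```

```text
t 36.25 q [-0.614  0.135  1.711  0.428  1.575  1.025] pos [ 0.5571 -0.1709  0.1779] F [-0.1  0.5  0.5] w 0.09 0.0
tilt 29.01 az 1.5 tool x,y,z
rot err to socket grasp (world) deg [ 0.83 -1.67 -0.75] in tool [ 1.04  1.72 -0.12]
TCP in socket mm [  1.3  -2.4 106.7]
```

View pics/s6.png

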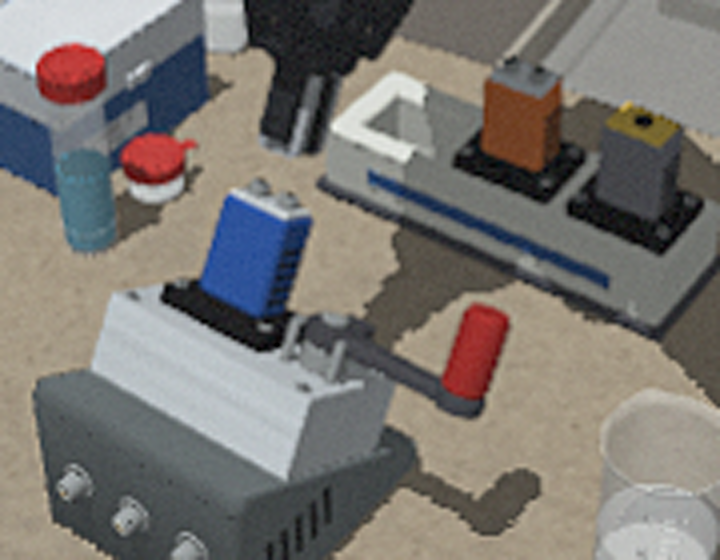

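The blue module looks seated in the socket at (250,260). I'll press its top to make sure.

>>> apply_moves([
  {"translation":[0,0,0.12],"twist":0,"hand":0},
  {"translation":[0,0,0.05],"twist":0,"hand":0},
  {"translation":[0,0,0.03],"twist":0,"hand":0},
  {"translation":[0,0,0],"twist":0,"hand":0},
])

```text
time: 36.7
tool_pos: [0.5577, -0.1612, 0.1606]
tool_rot: [-0.25, 0.966, -0.061, 0.002]
contact_force: [-0.6, -0.3, -0.3]
gripper_width: 0.001
grasp_force: 0.0
```

```bash
python3 st.py|sed -n '1p;8p'
```

```text
t 36.7 q [-0.6    0.144  1.731  0.432  1.543  1.024] pos [ 0.5577 -0.1612  0.1606] F [-0.6 -0.3 -0.3] w 0.001 0.0
TCP in socket mm [ 1.  -1.7 86.8]
```

>>> apply_moves([
  {"translation":[0,0,0.02],"twist":0,"hand":0},
  {"translation":[0,0,0.02],"twist":0,"hand":0},
  {"translation":[0,0,0],"twist":0,"hand":0},
])

```text
time: 37.0
tool_pos: [0.5584, -0.1601, 0.1583]
tool_rot: [-0.25, 0.966, -0.061, 0.003]
contact_force: [-0.5, 0.9, -0.0]
gripper_width: -0.002
grasp_force: 0.0
```

>>> apply_moves([
  {"translation":[0,0,0.02],"twist":0,"hand":0},
  {"translation":[0,0,0],"twist":0,"hand":0},
])

```text
time: 37.2
tool_pos: [0.5584, -0.1591, 0.1565]
tool_rot: [-0.25, 0.966, -0.061, 0.003]
contact_force: [0.4, -0.0, 0.0]
gripper_width: 0.001
grasp_force: 0.0
```

```bash
python3 st.py|sed -n '1p;8p'; python3 ins.py
```

```text
t 37.2 q [-0.597  0.147  1.736  0.433  1.533  1.023] pos [ 0.5584 -0.1591  0.1565] F [ 0.4 -0.   0. ] w 0.001 0.0
TCP in socket mm [ 0.8 -2.1 82.2]
plug origin in socket [ 0.1  0.  43.1] tip [-0.5  0.9 13.2] F tool [ 0.4 -0.1 -0. ]
unit socket axes in tool [[-0.002, -1.0, -0.029], [-1.0, 0.001, 0.019], [-0.019, 0.029, -0.999]]
```

>>> apply_moves([
  {"translation":[0,0,0.02],"twist":0,"hand":0},
  {"translation":[0,0,0],"twist":0,"hand":0},
])

```text
time: 37.4
tool_pos: [0.5587, -0.1584, 0.1553]
tool_rot: [-0.25, 0.966, -0.061, 0.003]
contact_force: [0.4, -1.5, 2.5]
gripper_width: 0.001
grasp_force: 1.1
```

>>> apply_moves([
  {"translation":[0,0,0.02],"twist":0,"hand":0},
  {"translation":[0,0,0],"twist":0,"hand":0},
])

```text
time: 37.6
tool_pos: [0.5588, -0.1584, 0.1552]
tool_rot: [-0.249, 0.967, -0.061, 0.003]
contact_force: [-5.3, -3.7, 8.8]
gripper_width: -0.003
grasp_force: 4.8
```

It's home: the force rises with no movement. Now to the lever.

>>> apply_moves([
  {"translation":[0,0,-0.45],"twist":0,"hand":0},
  {"translation":[-0.4,-0.11,0],"twist":0,"hand":0},
  {"translation":[-0.4,-0.11,0],"twist":0,"hand":0},
  {"translation":[-0.38,-0.13,0],"twist":0,"hand":0},
  {"translation":[0,0,0],"twist":0,"hand":0},
])

```text
time: 38.1
tool_pos: [0.441, -0.1327, 0.2121]
tool_rot: [-0.25, 0.966, -0.061, 0.002]
contact_force: [-0.2, 0.2, -0.6]
gripper_width: -0.0
grasp_force: 0.0
```

```bash
python3 st.py|sed -n '1p;8p';python3 - <<'E'
from pathck import *
path([sk(35,116,120),sk(35,116,49)])
E
```

```text
t 38.1 q [-0.685 -0.188  1.967  0.409  1.663  0.988] pos [ 0.441  -0.1327  0.2121] F [-0.2  0.2 -0.6] w -0.0 0.0
TCP in socket mm [ 37.9 117.7 125. ]
-> [ 0.443 -0.133  0.206] n 1 tool [0.019 0.028 0.05 ] per row [0.019 0.028 0.05 ] err 0.0 maxdq 0.01 q [-0.68 -0.18  1.97  0.41  1.65  0.98]
-> [ 0.447 -0.098  0.145] n 2 tool [ 0.021 -0.013  0.71 ] per row [ 0.01  -0.007  0.355] err 0.0 maxdq 0.07 q [-0.62 -0.14  2.04  0.43  1.52  0.99]
```

>>> apply_moves([
  {"translation":[0.02,0.02,0.38],"twist":0,"hand":0},
  {"translation":[0.02,0,0.38],"twist":0,"hand":0},
  {"translation":[0,0,0],"twist":0,"hand":0},
])

```text
time: 38.4
tool_pos: [0.4478, -0.0971, 0.1403]
tool_rot: [-0.252, 0.966, -0.061, -0.002]
contact_force: [-0.8, 0.5, 0.1]
gripper_width: -0.001
grasp_force: 0.0
```

```bash
python3 st.py|sed -n '1p;8p'
```

```text
t 38.4 q [-0.619 -0.127  2.042  0.426  1.521  0.993] pos [ 0.4478 -0.0971  0.1403] F [-0.8  0.5  0.1] w -0.001 0.0
TCP in socket mm [ 33.3 115.7  44.8]
```

>>> apply_moves([
  {"translation":[-0.03,0.2,-0.05],"twist":0,"hand":0},
  {"translation":[-0.01,0.15,0],"twist":0,"hand":0},
  {"translation":[0.04,0.22,0],"twist":0,"hand":0},
  {"translation":[0.1,0.19,0],"twist":0,"hand":0},
  {"translation":[0.16,0.155,0],"twist":0,"hand":0},
  {"translation":[0.12,0.07,0],"twist":0,"hand":0},
  {"translation":[0,0,0],"twist":0,"hand":0},
])

```text
time: 39.1
tool_pos: [0.4775, -0.1946, 0.1009]
tool_rot: [-0.249, 0.966, -0.062, 0.003]
contact_force: [-0.2, 0.6, -0.1]
gripper_width: -0.001
grasp_force: 0.0
```

```bash
python3 st.py|sed -n '1p;8p'
```

```text
t 39.1 q [-0.729  0.102  1.889  0.396  1.482  0.867] pos [ 0.4775 -0.1946  0.1009] F [-0.2  0.6 -0.1] w -0.001 0.0
TCP in socket mm [-66.7  73.3  57. ]
```

>>> apply_moves([
  {"translation":[0.03,0.01,0.05],"twist":0,"hand":0},
  {"translation":[0.02,0,0],"twist":0,"hand":0},
  {"translation":[0,0,0],"twist":0,"hand":0},
])

```text
time: 39.4
tool_pos: [0.4812, -0.1912, 0.0957]
tool_rot: [-0.25, 0.966, -0.061, 0.002]
contact_force: [-0.5, 0.1, 0.4]
gripper_width: 0.003
grasp_force: 0.3
```

>>> apply_moves([
  {"translation":[0.02,0,0],"twist":0,"hand":0},
  {"translation":[0.01,0,0],"twist":0,"hand":0},
  {"translation":[0,0,0],"twist":0,"hand":0},
])

```text
time: 39.7
tool_pos: [0.4845, -0.1917, 0.0957]
tool_rot: [-0.25, 0.966, -0.061, 0.003]
contact_force: [-0.2, -1.1, -0.7]
gripper_width: 0.003
grasp_force: 0.4
```

```bash
python3 st.py|sed -n '1p;8p'
```

```text
t 39.7 q [-0.717  0.119  1.88   0.4    1.471  0.873] pos [ 0.4845 -0.1917  0.0957] F [-0.2 -1.1 -0.7] w 0.003 0.4
TCP in socket mm [-66.   66.8  50.6]
```

>>> apply_moves([
  {"translation":[0.02,0,0],"twist":0,"hand":0},
  {"translation":[0.02,0,0],"twist":0,"hand":0},
  {"translation":[0,0,0],"twist":0,"hand":0},
])

```text
time: 40.0
tool_pos: [0.4852, -0.1918, 0.0954]
tool_rot: [-0.251, 0.966, -0.06, -0.002]
contact_force: [-16.3, -1.9, 7.6]
gripper_width: -0.002
grasp_force: 7.8
```

>>> apply_moves([
  {"translation":[0.02,0,0],"twist":0,"hand":0},
  {"translation":[0.02,0,0],"twist":0,"hand":0},
  {"translation":[0,0,0],"twist":0,"hand":0},
])

```text
time: 40.3
tool_pos: [0.4856, -0.1919, 0.0952]
tool_rot: [-0.252, 0.966, -0.06, -0.007]
contact_force: [-31.3, -1.8, 16.2]
gripper_width: -0.001
grasp_force: 15.6
```

```bash
python3 st.py|sed -n '1p;8p'
```

```text
t 40.3 q [-0.712  0.134  1.866  0.391  1.486  0.88 ] pos [ 0.4856 -0.1919  0.0952] F [-31.3  -1.8  16.2] w -0.001 15.6
TCP in socket mm [-66.3  65.7  50.2]
```

Hard stop reached at the locked position. Back off, lift clear and check.

>>> apply_moves([
  {"translation":[-0.12,0,0],"twist":0,"hand":0},
  {"translation":[-0.15,0,0],"twist":0,"hand":0},
  {"translation":[0,0,-0.4],"twist":0,"hand":0},
  {"translation":[0,0,-0.5],"twist":0,"hand":0},
  {"translation":[-0.4,0,-0.3],"twist":0,"hand":0},
  {"translation":[-0.4,0,-0.3],"twist":0,"hand":0},
  {"translation":[-0.2,0,-0.4],"twist":0,"hand":0},
  {"translation":[0,0,0],"twist":0,"hand":0},
])

```text
time: 41.1
tool_pos: [0.3595, -0.2724, 0.2706]
tool_rot: [-0.246, 0.967, -0.062, 0.007]
contact_force: [1.5, -0.4, 0.5]
gripper_width: 0.002
grasp_force: 0.0
```

Run:
```python
from h import *
a=grab_frame("scene")[190:340,240:430,::-1];b=grab_frame("top")[190:310,220:420,::-1]
a=cv2.resize(a,(380,300),interpolation=cv2.INTER_CUBIC);b=cv2.resize(b,(420,252),interpolation=cv2.INTER_CUBIC)
c=np.zeros((300,800,3),np.uint8);c[:,:380]=a;c[:252,380:]=b;cv2.imwrite("pics/fin.png",c)
for n in("scene","top"):
    for q in("lever_handle","bottle_white","bottle_amber","tube_blue","beaker"):print(n,q,[np.round(r["point"],3).tolist() for r in recognise(n,q)[:1]])
S=Rs(SK[1])
for r in recognise("top","lever_handle")[:1]:print((S.T@(np.array(r["point"])-SK[0])*1e3).round(1))
print(state()["contact_force"],state()["time"])
```

```text
scene lever_handle [[0.506, -0.178, 0.095]]
scene bottle_white [[0.717, 0.025, 0.075]]
scene bottle_amber [[0.723, -0.086, 0.045]]
scene tube_blue [[0.709, -0.204, 0.074]]
scene beaker [[0.363, -0.133, 0.055]]
top lever_handle [[0.51, -0.15, 0.101]]
top bottle_white [[0.719, 0.002, 0.085]]
top bottle_amber [[0.367, -0.146, 0.022]]
top tube_blue [[0.704, -0.214, 0.118]]
top beaker [[0.365, -0.147, 0.027]]
[-24.7  46.5  32.5]
[ 0.14205261 -0.25380296 -0.4771783 ] 41.75
```

View pics/fin.png

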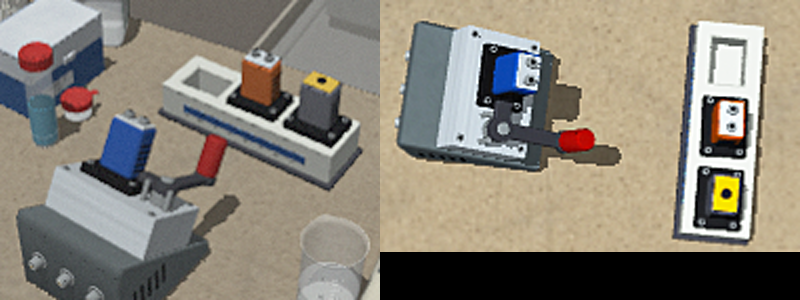

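The final views show the lever over the blue module's flange, the dummy upright in the end place, the orange module in place and the bystanders unmoved. Handing in.

```bash
python3 -c "
from plant import *
print(job_done())"
```

```text
the job is handed in; nothing more can be done
None
```

The job is handed in after about 42 s of robot time: the blue module is home in the socket, the lever is back at its end stop over the flange, and the dummy plug stands in the rack's formerly empty place; the final pictures show the orange module in place and the glassware unmoved, but no verdict came back.

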